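# Pull the plug carton forward from the deep shelf with the pull hook

## Task

Take the pull hook from its sloped rest, hook its claw over the front wall of the low carton with the wooden plugs, and drag that carton forward from under the wire roof until its front stands squarely against the stop strip at the shelf's front edge. Then lay the hook back in its sloped rest the way it lay, let go and move clear. Move the carton with the hook only, never with the gripper or arm, keep it upright, and leave the tall carton, the oil can and the screwdriver where they are.

Things in the scene. Friction and masses are not known exactly. Their poses are not given: they have to be found in the camera images.
- hook_grip (a point): Centre of the wooden grip of the pull hook (loose, 0.22 kg, 190 mm long). Axes: x along the tool towards the claw, y across, z away from the claw's tip. Grip: flat-sided bar 22 mm wide (y), 26 mm high (z), from 47 mm behind this point to 33 mm ahead; then a steel shank 10 wide, 8 high on the same centre line to 138 mm ahead. It starts in its rest, x sloping 30 deg down.
- hook_claw (a point): Middle of the lower edge of the claw, a flat steel blade at the shank's end, square to it: 6 mm thick along x, 32 mm wide, from 4 mm above to 38 mm below the tool's centre line. This point is 141 mm ahead of hook_grip along the tool's x and 38 mm below it along its z. Same axes as hook_grip.
- rest_seat (a point): Where hook_grip is when the hook lies in its rest, 127 mm above the bench. The rest is fixed: plywood base 170 x 90 x 12 mm and two dark steel forks, open upwards, that carry the hook sloping 30 deg down to the claw. Site axes: x level, the way the claw end points; z up. Between the forks, 34 mm behind to 38 mm ahead of this point, the grip is free on both sides and below.
- rest_claw (a point): Where hook_claw is when the hook lies in its rest: 103 mm ahead of rest_seat along its x and 103 mm lower. Axes as rest_seat. Front fork: under the shank, starting 5 mm ahead of the grip's front end; slot 23 mm wide, widening upwards. Rear fork: under the grip's rear end; slot 33 mm wide, widening upwards. Fork arms end below 11 mm above the tool's centre line.
- plug_carton_lip (a point): Middle of the top edge of the front wall's outer face of the low open carton with wooden plugs: 130 mm deep (x), 110 wide (y), 70 high, walls 5 mm, 0.4 to 0.85 kg, loose, in the left or right half of the shelf. Axes: x into the carton, away from the robot; z up. Edge 88 mm above the bench. For 45 mm behind the front wall it is empty to the floor; then plugs, none over 75 mm high.
- tall_carton_lip (a point): The same point of the other carton, in the other half of the shelf: same footprint but 100 mm high, with square steel tube offcuts standing in it. Leave it.
- shelf_stop (a point): Middle of the top inner edge of the stop strip at the front of the fixed deep shelf, 32 mm above the bench. Axes: x straight into the shelf, y along it, z up. Strip 10 mm thick, standing 14 mm above the plywood shelf floor, whose top is 18 mm above the bench; shelf 320 mm wide, 310 mm deep. Carton fronts start 95 to 145 mm inside of the strip.
- shelf_roof (a point): Middle of the front wire of the shelf's wire grid roof, 55 mm inside of the stop strip, 175 mm above the bench (underside 171 mm). From here the roof covers the shelf to the back, wires 26 mm apart; it stands on 12 mm posts at its corners, 154 mm left and right of this point. The shelf is open at front and sides. Axes as shelf_stop.
- oil_can: Red oil can, 80 mm across, 88 mm high, thin spout up to 150 mm; origin at its underside. Leave it.
- screwdriver: Screwdriver lying on the bench near the robot; origin at its underside. Leave it.
There are look-alikes about, which are no part of the job. Of the things that look like the part that bears hook_grip, the larger one is meant. Leave any pink look-alike of the part that bears rest_seat alone.

How it is judged (in metres and radians):
On the way, in this order (a step that is already met when the one before it is completed fails the run):
1. the claw is over the low carton's front wall, at least 10 mm down inside it, with the carton still deep in the shelf (x of hook_claw in the frame of plug_carton_lip between 0.003 and 0.06 m and z of hook_claw in the frame of plug_carton_lip below -0.01 m and y of hook_claw in the frame of plug_carton_lip between -0.05 and 0.05 m and x of plug_carton_lip in the frame of shelf_stop above 0.07 m), for 0.2 s.
2. the carton has been dragged to the stop strip, the claw still behind its front wall (x of hook_claw in the frame of plug_carton_lip between 0.003 and 0.06 m and z of hook_claw in the frame of plug_carton_lip below -0.01 m and y of hook_claw in the frame of plug_carton_lip between -0.05 and 0.05 m and x of plug_carton_lip in the frame of shelf_stop between -0.008 and 0.015 m and angle between plug_carton_lip's own z axis and vertical below 0.08 rad and angle between the x axis of plug_carton_lip and the x axis of shelf_stop, either way round below 0.2 rad), for 0.1 s.
At the end, for the whole second after the job is handed in: Low carton upright on the shelf floor, its front wall's middle within 15 mm of the stop strip, square to it within 0.2 rad; hook in its rest as at first (grip centre within 12 mm, claw within 16 mm); tall carton, oil can and screwdriver within 20 mm of where they were (x of plug_carton_lip in the frame of shelf_stop between -0.008 and 0.015 m and angle between plug_carton_lip's own z axis and vertical below 0.08 rad and angle between the x axis of plug_carton_lip and the x axis of shelf_stop, either way round below 0.2 rad and distance between hook_grip and rest_seat below 0.012 m and distance between hook_claw and rest_claw below 0.016 m and distance of each of tall_carton_lip, oil_can, screwdriver from where it was at the start of the episode below 0.02 m); the robot touches nothing.
It fails at once if the gripper or arm pushes the low carton (contact force between any of the fingers, the arm and plug_carton above 1 N).
It fails at once if the low carton is tipped or lifted (over 0.25 rad, or its lip over 115 mm high) (angle between plug_carton_lip's own z axis and vertical above 0.25 rad or height (world z) of plug_carton_lip above 0.115 m).
It fails at once if the tall carton, oil can or screwdriver is moved by more than 20 mm (distance of any of tall_carton_lip, oil_can, screwdriver from where it was at the start of the episode above 0.02 m).
It also fails if it takes over 61 s, if anything falls off the work surface, if the arm or the gripper's body presses on something with over 40 N, if the wrist force passes 120 N, or if a joint passes its speed limit or range.

## Robot

A 6-joint arm with a two-finger parallel gripper is mounted at the origin on the work surface. World frame = base frame: x ahead of the robot, y to its left, z up, the work surface at z = 0. Lengths are in mm, angles in rad, forces in N, time in s.
With the tool pointing down it reaches from about 250 to 775 mm from the base axis. Payload 4 kg.
Tool frame: the origin (TCP) lies on the mounting face of the last link; the fingertips stand 173 mm ahead of it and the grasp point (between the pads) lies 155 mm ahead of it; z points along the fingers, y is the direction in which the jaws open and shut (so a half turn about z gives the same grasp; the last joint's range is limited). The gripper opens to 85 mm and grips with 20 to 120 N. Pads are 22 mm wide; open, the fingers measure 114 mm over their backs; the gripper's body (76 mm by 85 mm) begins 54 mm behind the grasp point. The pads swing forward as they close: fully open they stand 13 mm farther back than shut.
Start: joints at [-1.431, 0.087, 1.371, -0, 1.684, -0.103], TCP at [132.225, -533.869, 404.741] pointing down, gripper open.
Joint ranges: [-3.1, 3.1], [-0.76, 2.03], [0.27, 2.55], [-1.08, 4.22], [0.17, 2.65], [-2.57, 2.57]. Speed limits (rad/s): [2.79, 2.79, 3.14, 3.14, 3.14, 3.14].

## Interface

Orientations are given as a unit quaternion [x, y, z, w].
In Python, from plant import ctrl gives the robot as it stands.
- The arm moves only by the tool send_rows, never from a script. Its argument "series" is text: rows parted by semicolons, each of 7 numbers parted by spaces: the turn, a rotation vector about the tool's x, y, z in units of pi/2 rad (1.0 is pi/2 rad), then the shift along the tool's x, y, z in units of 300 mm (1.0 is 300 mm), then the closure, from 0 (fully open) to 1 (shut). A call has 1 to 5 rows; each row is the pose to reach, as a shift and turn from the pose commanded when the call began, along the tool's axes at that moment; what a row does not reach only later rows make up. A row lasts 1/8 s, in which the tool goes at most 62.5 mm and 10.7 degrees, less where a joint would pass 70% of its speed; a pose out of reach is approached as far as the arm can. A call with a number of a shift or a turn outside -1 to 1 is refused whole. A call with a gripper value outside its range is refused whole. The fingers move at their own pace and stop on an object; "newtons" is the grip in N (left out, the last holds). Time passes only in rows, so rows that repeat a pose let the fingers close. It gives the time, the measured TCP pose, the force and the opening at its end, in the units of the state.
- ctrl.sense(): the state, without advancing time (a new reading comes with each control period).
- ctrl.get_image(name): name is "side" or "top"; returns (picture, depth): 400x640x3 uint8, blue, green, red; 400x640 float32, mm along the optical axis (not along the pixel's ray), 0 where there is no reading.
- ctrl.camera_model(name): a dict with "fov_y" (degrees; the focal length in pixels is half the picture's height over the tangent of half this angle, whatever the lens; pixels are square), "cx", "cy" (the principal point, pixels), "rvec" (rotation vector, rad) and "tvec" (3), from world to camera coordinates, as OpenCV has them. Camera axes: x right, y down, z forward; pixel columns grow to the right and rows downward; lengths in mm; the calibration is good to about 2 mm. A picture is of the moment at which its call begins. camera_model takes no time and is no camera call.
- ctrl.sign_off(): hands the job in, once; it reports no verdict.
Trained networks look in the newest picture that a camera, given by its name, has taken for a name from the list of things; names that differ only in an ending like _2 or _b are one class to them, and where a whole thing is asked for, a point or a joint stands for the part that bears it (a point fixed in the world has none). Each returns a list of dicts, best first, with "confidence" (0 to 1); they miss things now and then, are a little off and sometimes report something else, mostly with a low value. They report only what shows in the picture. A call takes as long as a camera call. They do not tell look-alikes from the thing itself.
- ctrl.spot_in(camera, label): "uv" ([column, row] in pixels, amid what is visible of it).
- ctrl.silhouettes(camera, label): "region" (400x640 bool, what is visible of it) and "uv" ([column, row] in pixels, amid what is visible of it).
- ctrl.pinpoint(camera, label): "uv" ([column, row] in pixels: a listed point, or the origin of a listed thing).
The state is a dict: "time_s": time; "joint_positions": joint angles; "dq": joint speeds; "effort": joint torques, N m; "position": TCP position; "eef_rot": TCP orientation; "ft_force": force on the tool from outside, world axes, zero at the start; "torque": the same for the moment, N m; "width": finger opening in mm.
Only numpy, scipy, OpenCV 4.12 (cv2) and the standard library are available. Lean on these libraries where they do the work, as an engineer would, in place of code of your own. Each camera call takes 0.05 s, during which the arm holds its last target.

## Working session

There is one attempt and no reset: what is moved stays moved. The work goes in short steps, Python scripts to look and compute and a tool call to move; the robot and the scene stay as the last step left them, time stands still between calls to the robot, and variables do not carry over. Pictures are saved under pics/ and viewed, and the job is handed in when it is done.

Besides the shell and the picture viewer there is one more tool, called by a JSON object that holds its "fn" and its "kwargs". send_rows: Moves the arm, as the interface text tells. Shifts and turns lie within -1 to 1; 1 stands for 300 mm of shift or pi/2 rad of turn. Its arguments: {"type":"object","properties":{"series":{"type":"string"},"newtons":{"type":"number"}},"required":["series"]}

```bash
ls; mkdir -p pics; python3 - <<'E'
from plant import ctrl
import cv2, numpy as np
print(ctrl.sense())
for n in ("side","top"):
    im,d=ctrl.get_image(n); cv2.imwrite(f"pics/{n}0.png",im); np.save(f"{n}0.npy",d); print(n,ctrl.camera_model(n))
    for l in ["hook_grip","hook_claw","rest_seat","rest_claw","plug_carton_lip","tall_carton_lip","shelf_stop","shelf_roof","oil_can","screwdriver"]:
        print(l,[(np.round(r["uv"]).tolist(),round(r["confidence"],2)) for r in ctrl.pinpoint(n,l)])
E
```

```text
pics
{'time_s': 0.0, 'joint_positions': array([-1.43112341e+00,  8.80010955e-02,  1.37232293e+00,  1.17172002e-05,
        1.68359592e+00, -1.03085234e-01]), 'dq': array([-0.00036165, -0.00158945, -0.00025592,  0.00036497, -0.00027303,
       -0.00157494]), 'effort': array([ 5.28023938e-04, -3.51862907e+01, -3.13270819e+01, -8.01850592e-05,
        1.08323465e-02, -1.18848018e-05]), 'position': array([ 132.19850936, -533.75777748,  403.47863289]), 'eef_rot': array([ 9.92641849e-01,  1.21081816e-01, -1.54652024e-05, -1.16355738e-03]), 'ft_force': array([ 0.25644769, -0.55115226,  0.10165942]), 'torque': array([ 0.00021337, -0.01859028, -0.02354083]), 'width': 85.12899450056557}
side {'fov_y': 53.77574746690418, 'cx': 318.050606015981, 'cy': 198.2122824537357, 'rvec': array([ 0.22215587, -2.83531027,  1.17226305]), 'tvec': array([ 584.2857078 ,   90.23463316, 1099.24590181])}
hook_grip [([340.0, 375.0], 0.74), ([352.0, 296.0], 0.71)]
hook_claw []
rest_seat [([350.0, 289.0], 0.97), ([211.0, 268.0], 0.88)]
rest_claw [([308.0, 301.0], 0.91), ([178.0, 287.0], 0.66)]
plug_carton_lip []
tall
[... 210 characters left out ...]
 211.0], 0.49)]
top {'fov_y': 52.14774108900979, 'cx': 325.1112767990977, 'cy': 197.6223909018175, 'rvec': array([ 2.07503815, -2.14410452,  0.22827959]), 'tvec': array([  85.9343921 ,  611.48219126, 1207.16528903])}
hook_grip [([228.0, 244.0], 0.64), ([200.0, 248.0], 0.61), ([227.0, 247.0], 0.48)]
hook_claw [([165.0, 249.0], 0.72), ([245.0, 220.0], 0.58)]
rest_seat [([231.0, 246.0], 0.9), ([236.0, 145.0], 0.75)]
rest_claw [([242.0, 123.0], 0.87), ([246.0, 219.0], 0.74)]
plug_carton_lip [([361.0, 163.0], 0.94)]
tall_carton_lip [([314.0, 165.0], 0.64)]
shelf_stop [([329.0, 203.0], 0.8), ([445.0, 252.0], 0.42)]
shelf_roof [([334.0, 174.0], 0.86)]
oil_can []
screwdriver [([349.0, 257.0], 0.82)]
```

View pics/side0.png

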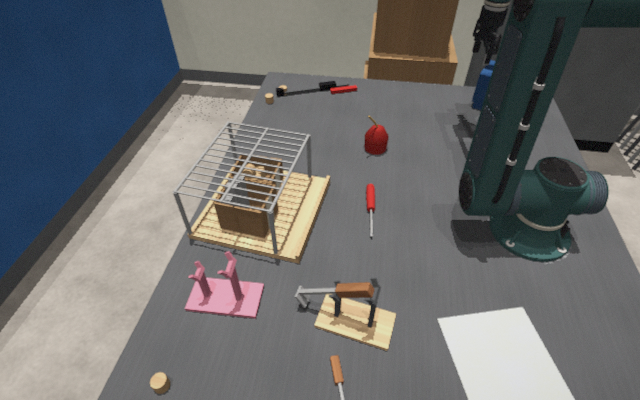

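View pics/top0.png

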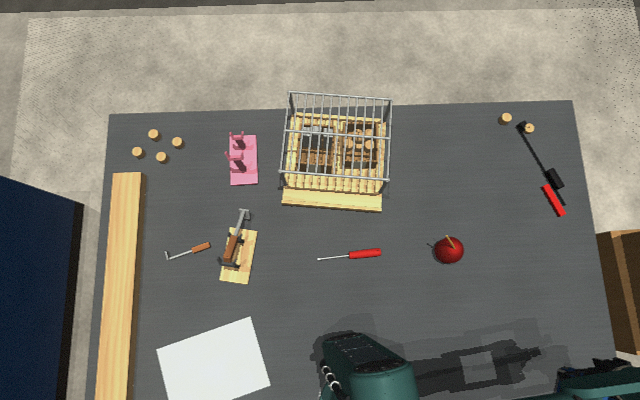

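The side view shows the pink look-alike rest at (225,295), the real rest with the hook at (350,300) and the shelf at (265,195). In the top view the hook lies in its rest at (237,240), the small hook is at (190,250), and the shelf is at (335,150) with the plugs in its right half.

```bash
cat > h.py <<'E'
import numpy as np, cv2
from plant import ctrl
from scipy.spatial.transform import Rotation as R
def cam(n):
    m=ctrl.camera_model(n); f=200/np.tan(np.radians(m["fov_y"]/2))
    return f,m["cx"],m["cy"],R.from_rotvec(m["rvec"]).as_matrix(),np.array(m["tvec"])
def proj(n,P):
    f,cx,cy,Rm,t=cam(n); c=np.atleast_2d(P)@Rm.T+t
    return np.c_[f*c[:,0]/c[:,2]+cx, f*c[:,1]/c[:,2]+cy]
def onz(n,uv,z):
    f,cx,cy,Rm,t=cam(n); d=Rm.T@np.array([(uv[0]-cx)/f,(uv[1]-cy)/f,1]); o=-Rm.T@t
    return o+d*(z-o[2])/d[2]
def cloud(n,D):
    f,cx,cy,Rm,t=cam(n); v,u=np.mgrid[0:400,0:640]
    c=np.stack([(u-cx)/f*D,(v-cy)/f*D,D],-1); return (c-t)@Rm
E
python3 - <<'E'
from h import *
for n,l,uv,z in [("top","rest_seat",(231,246),127),("side","rest_seat",(350,289),127),("top","rest_claw",(246,219),24),("side","rest_claw",(308,301),24),
 ("top","lip",(361,163),88),("top","tall",(314,165),118),("side","tall",(269,196),118),("top","stop",(329,203),32),("side","stop",(313,214),32),("top","roof",(334,174),175),("side","roof",(292,170),175),("top","hg",(228,244),127),("side","hg",(352,296),127),("top","hc",(245,220),24)]:
    print(n,l,onz(n,uv,z).round(1))
for n in("top","side"):
    im,d=ctrl.get_image(n); np.save(f"{n}1.npy",d); P=cloud(n,d)
    np.save(f"{n}P.npy",P)
    print(n,(d>0).mean())
    f=cv2.resize(im[90:300,130:450] if n=="top" else im[110:350,150:420],None,fx=2.5 if n=="top" else 2.5,fy=2.5,interpolation=cv2.INTER_CUBIC); cv2.imwrite(f"pics/{n}1z.png",f)
    for l in ["hook_grip","plug_carton_lip","tall_carton_lip","rest_seat"]:
        for r in ctrl.silhouettes(n,l):
            m=r["region"]&(d>0); print(l,r["confidence"],r["uv"],m.sum(),np.median(P[m],0).round(0), P[m].min(0).round(0),P[m].max(0).round(0))
E
```

```text
top rest_seat [466.8 342.4 127. ]
side rest_seat [468.6 342.9 127. ]
top rest_claw [561.7 319.5  24. ]
side rest_claw [563.3 325.2  24. ]
top lip [715.7 -49.3  88. ]
top tall [705.   96.6 118. ]
side tall [706.7  91.1 118. ]
top stop [603.3  53.9  32. ]
side stop [596.5  58.7  32. ]
top roof [658.9  38.7 175. ]
side roof [651.9  44.2 175. ]
top hg [472.8 351.2 127. ]
side hg [462.8 358.8 127. ]
top hc [558.5 322.7  24. ]
top 0.99590625
hook_grip 0.68 [231.6, 237.7] 404 [483. 334. 126.] [421. 304.  -0.] [589. 396. 161.]
hook_grip 0.47 [197.8, 247.4] 182 [472. 475.  16.] [447. 434.  -1.] [495. 570.  28.]
plug_carton_lip 0.59 [240.0, 257.0] 1299 [434. 333.  13.] [362. 287.  -3.] [540. 402. 158.]
plug_carton_lip 0.57 [359.3, 148.4] 1297 [776. -48.  57.] [ 675. -114.    8.] [854.   8. 185.]
tall_carton_lip 0.58 [316.7, 149.2] 1573 [775.  90.  97.] [665.  28.  14.] [876. 158. 184.]
rest_seat 0.89 [242.1, 260.9] 1228 [430. 333.  13.] [359. 289.  -2.] [537. 400. 158.]
rest_seat 0.83 [244.0, 160.1] 1354 [751. 327.  14.] [680. 286.  -3.] [866. 390. 161.]
side 0.99598046875
hook_grip 0.81 [336.9, 296.4] 980 [491. 339. 115.] [417. 239.  -6.] [604. 361. 158.]
hook_grip 0.74 [336.5, 372.7] 247 [477. 471.  15.] [458. 440.  -1.] [493. 522.  19.]
plug_carton_lip 0.93 [263.3, 171.7] 705 [775. -70.  68.] [ 682. -106.   17.] [853.  90. 178.]
tall_carton_lip 0.87 [246.7, 207.9] 2813 [765. 137.  90.] [666. -59.  14.] [895. 195. 180.]
rest_seat 0.87 [227.2, 292.9] 2912 [757. 341.  11.] [678. 252.  -5.] [866. 382. 153.]
rest_seat 0.7 [358.8, 318.8] 3133 [441. 354.  11.] [360. 215.  -5.] [541. 405. 155.]
rest_seat 0.47 [344.9, 288.6] 934 [484. 340. 120.] [419. 239.  -3.] [601. 361. 158.]
```

View pics/top1z.png

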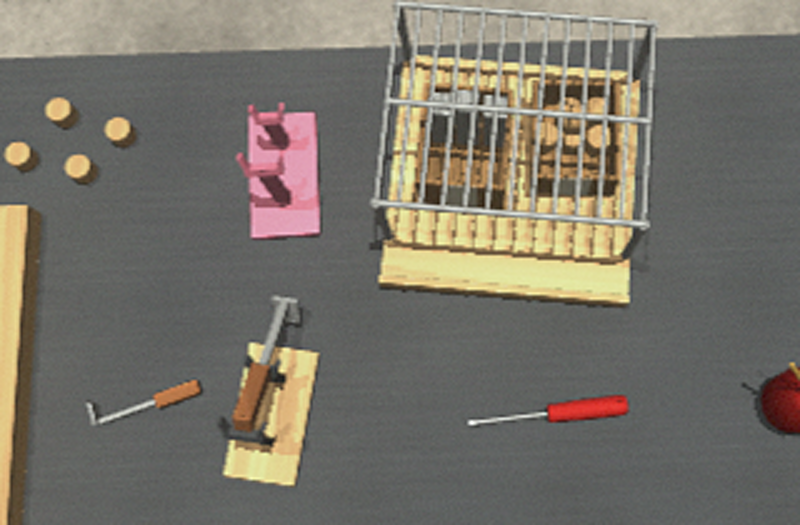

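View pics/side1z.png

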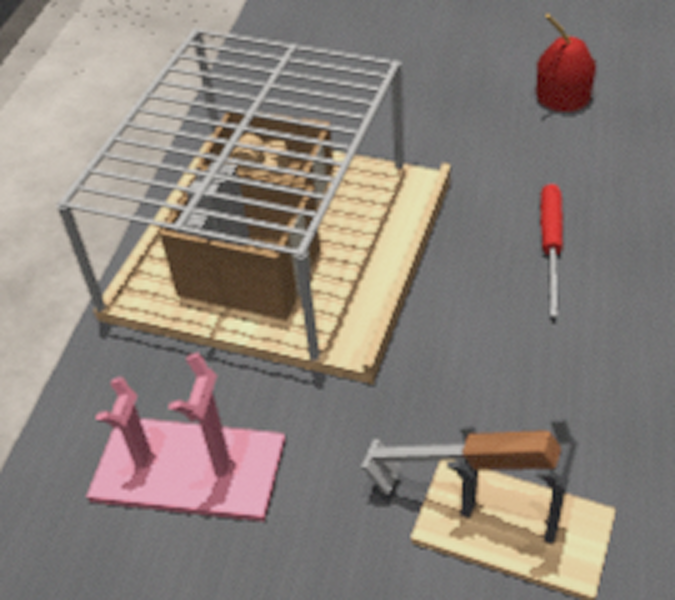

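```bash
python3 - <<'E'
from h import *
for n in("top","side"):
    P=np.load(f"{n}P.npy").reshape(-1,3)
    def sel(lo,hi): return P[np.all((P>lo)&(P<hi),1)]
    # bench flatness
    b=sel([300,-300,-20],[560,250,20]); print(n,"bench",np.median(b[:,2]),b[:,2].std())
    g=sel([415,280,105],[530,380,170])
    print(" hook top pts",len(g))
    # pca in plane
    for lo,hi in [(420,450),(450,480),(480,510),(510,530)]:
        q=g[(g[:,0]>lo)&(g[:,0]<hi)]
        if len(q): print("  x",lo,np.median(q,0).round(1), np.percentile(q[:,1],[3,97]).round(1),np.percentile(q[:,2],[50,95]).round(1))
    for nm,lo,hi in [("plugfront",[660,-110,30],[725,0,95]),("tallfront",[660,40,50],[725,160,125])]:
        q=sel(lo,hi); print(nm,len(q),np.median(q,0).round(1))
        for y in range(int(lo[1]),int(hi[1]),12):
            s=q[(q[:,1]>=y)&(q[:,1]<y+12)]
            if len(s)>3: print("   ",y+6,np.percentile(s[:,0],[5,25,50]).round(1),len(s), np.percentile(s[:,2],[5,95]).round(0))
E
```

```text
top bench 0.6229330492284092 3.0105689569870715
 hook top pts 360
  x 420 [431.1 347.9 150.4] [324.9 373.9] [150.4 158.6]
  x 450 [465.1 338.3 139.3] [329.2 352.4] [139.3 148.9]
  x 480 [493.3 335.8 121.8] [316.2 354.7] [121.8 131.5]
  x 510 [510.2 353.3 108. ] [353.3 353.3] [108. 108.]
plugfront 154 [721.9 -58.8  66.8]
    -104 [718.3 718.9 719.5] 7 [55. 89.]
    -92 [719.2 719.6 720.5] 27 [37. 89.]
    -80 [720.4 720.7 721.3] 13 [35. 89.]
    -68 [720.2 720.8 721.5] 23 [33. 91.]
    -56 [720.2 720.8 721.4] 12 [34. 93.]
    -44 [720.  721.4 722.1] 24 [36. 91.]
    -32 [721.9 722.4 722.8] 18 [34. 89.]
    -20 [723.1 723.5 723.8] 12 [33. 85.]
    -8 [722.9 723.5 724.2] 15 [31. 89.]
tallfront 235 [708.8  95.1  96. ]
    46 [702.2 702.9 703.8] 39 [ 53. 120.]
    58 [702.3 703.2 703.8] 16 [ 50. 118.]
    70 [704.3 705.  706. ] 31 [ 58. 121.]
    82 [705.2 705.8 706.5] 24 [ 58. 117.]
    94 [706.6 707.5 707.8] 19 [ 55. 120.]
    106 [707.7 708.7 709.4] 32 [ 51. 118.]
    118 [709.7 710.3 711.6] 16 [ 57. 121.]
    130 [711.3 712.1 712.8] 30 [ 55. 121.]
    142 [713.1 713.5 714.1] 22 [ 52. 
[... 499 characters left out ...]
  -68 [718.7 719.2 719.4] 16 [36. 87.]
    -56 [718.8 719.7 720. ] 15 [38. 87.]
    -44 [719.8 720.2 720.6] 21 [32. 87.]
    -32 [720.8 721.2 721.4] 18 [37. 80.]
    -20 [721.1 721.7 722.5] 13 [55. 87.]
    -8 [721.8 722.1 722.7] 5 [71. 87.]
tallfront 356 [711.1 120.9  95.2]
    46 [700.6 703.9 716.2] 50 [ 84. 118.]
    58 [701.8 702.2 703. ] 18 [ 52. 114.]
    70 [703.1 703.4 703.6] 19 [ 74. 117.]
    82 [704.1 704.3 704.6] 20 [ 54. 118.]
    94 [705.3 705.8 706.7] 23 [ 83. 118.]
    106 [707.  707.2 707.8] 20 [ 82. 117.]
    118 [708.3 708.7 709.6] 38 [ 57. 117.]
    130 [709.6 710.4 710.9] 37 [ 52. 118.]
    142 [711.1 711.6 712.3] 40 [ 54. 117.]
    154 [712.9 714.5 718.2] 91 [ 54. 117.]
```

```bash
python3 - <<'E'
from h import *
for n in("top","side"):
    P=np.load(f"{n}P.npy").reshape(-1,3)
    q=P[(P[:,0]>560)&(P[:,0]<640)&(P[:,1]>-130)&(P[:,1]<230)&(P[:,2]>24)&(P[:,2]<40)]
    print(n,len(q))
    pts=[]
    for y in range(-125,230,12):
        s=q[(q[:,1]>=y)&(q[:,1]<y+12)]
        if len(s)>3: print(y+6,np.percentile(s[:,0],[3,50,97]).round(1),len(s),s[:,2].mean().round(1)); 
    # shelf region floor left/right extents
    r=P[(P[:,0]>600)&(P[:,0]<950)&(P[:,1]>-200)&(P[:,1]<300)&(P[:,2]>10)]
    for x in range(600,950,25):
        s=r[(r[:,0]>=x)&(r[:,0]<x+25)&(r[:,2]<28)]
        if len(s)>3: print(" x",x,s[:,1].min().round(1),s[:,1].max().round(1))
    t=r[(r[:,2]>165)&(r[:,2]<190)]
    for y in range(-120,220,40):
        s=t[(t[:,1]>=y)&(t[:,1]<y+40)]
        if len(s)>3: print(" roof y",y,np.percentile(s[:,0],[1,5]).round(1),s[:,2].mean().round(1))
    print(t[:,1].min(),t[:,1].max())
    c=P[(P[:,0]>690)&(P[:,0]<880)&(P[:,1]>-130)&(P[:,1]<15)&(P[:,2]>70)&(P[:,2]<96)]
    for x in range(715,870,15):
        s=c[(c[:,0]>=x)&(c[:,0]<x+15)]
        if len(s)>3: print("  car x",x,np.percentile(s[:,1],[2,98]).round(1),len(s))
E
```

```text
top 383
-107 [574.  578.1 637.6] 15 32.0
-95 [574.  578.2 582.4] 10 32.1
-83 [576.3 581.2 605.3] 17 31.8
-71 [577.  582.4 633.4] 18 30.6
-59 [579.6 583.7 622.2] 14 30.9
-47 [580.4 585.6 596.4] 16 31.8
-35 [581.4 586.6 619.6] 14 30.4
-23 [583.3 588.1 591.7] 13 30.0
-11 [584.8 588.8 607.3] 15 31.2
1 [585.8 591.4 595.4] 15 32.7
13 [586.8 591.8 595.1] 11 31.5
25 [588.6 592.8 601.5] 14 31.4
37 [589.7 595.8 599.2] 15 32.3
49 [590.8 596.2 599.9] 15 31.5
61 [593.9 597.4 605.4] 13 30.8
73 [593.8 599.  604.5] 12 31.4
85 [595.7 599.  603.9] 14 31.1
97 [597.9 601.5 622.6] 13 31.4
109 [598.2 603.6 615. ] 16 31.0
121 [600.2 603.9 609. ] 12 30.5
133 [601.2 605.4 622.4] 14 31.0
145 [602.8 606.6 626.6] 15 32.3
157 [604.  609.6 622.7] 19 30.8
169 [605.7 610.7 630.9] 14 30.7
181 [607.5 610.8 628.4] 12 30.8
193 [607.9 613.8 625.2] 17 32.4
205 [609.2 613.3 617.7] 8 30.5
 x 600 -115.4 204.1
 x 625 -115.9 202.0
 x 650 -121.9 198.3
 x 675 -122.8 299.9
 x 700 -128.3 300.0
 x 725 -129.6 299.9
 x 750 -134.2 300.0
 x 775 -136.4 299.3
 x 800 -137.5 299.6
 x 825 -142.4 297.4
 x 850 -144.4 175.8
 x 875 -146.9 172.
[... 1630 characters left out ...]
0.8 299.8
 x 800 -66.1 299.3
 x 825 129.9 183.2
 x 850 88.1 179.5
 x 875 -134.8 177.8
 x 900 -27.5 172.6
 roof y -120 [632.6 636.9] 174.9
 roof y -80 [638.  641.7] 175.2
 roof y -40 [643.  645.9] 175.2
 roof y 0 [647.8 651. ] 175.3
 roof y 40 [653.1 655.7] 175.4
 roof y 80 [656.9 660.1] 175.4
 roof y 120 [661.9 664.6] 175.5
 roof y 160 [666.3 668.5] 175.1
-142.9617085764035 200.77121843821624
  car x 715 [-99.8   7.3] 73
  car x 730 [-102.2    7.9] 22
  car x 745 [-103.     6.7] 23
  car x 760 [-106.4    3.9] 19
  car x 775 [-104.9    3.8] 20
  car x 790 [-102.9   -7. ] 59
  car x 805 [-103.6  -34.3] 54
  car x 820 [-105.3  -36.4] 13
  car x 835 [-103.9   -2.3] 77
  car x 850 [-36.7  -1.4] 7
```

```bash
cat > fit.py <<'E'
from h import *
from scipy.optimize import least_squares
def box(p,lo,hi):
    c=(np.array(lo)+hi)/2; e=(np.array(hi)-lo)/2; q=abs(p-c)-e
    return np.linalg.norm(np.maximum(q,0),axis=1)+np.minimum(q.max(1),0)
def sdf(p):
    return np.minimum.reduce([box(p,[-47,-11,-13],[33,11,13]),box(p,[33,-5,-4],[138,5,4]),box(p,[138,-16,-38],[144,16,4])])
def HR(yaw,pitch): return R.from_euler("ZY",[yaw,pitch]).as_matrix()   # pitch>0 nose down
def fit(P,g0,yaw0,pitch0,free=(1,1,0,1,0),rad=220):
    p0=np.array([*g0,yaw0,pitch0],float); sc=np.array([1,1,1,.01,.01]); fr=np.array(free,bool)
    def full(d): x=p0.copy(); x[fr]+=d*sc[fr]; return x
    q=(P-p0[:3])@HR(yaw0,pitch0); s=sdf(q); P=P[s<16]
    def f(d):
        x=full(d); return sdf((P-x[:3])@HR(x[3],x[4]))
    r=least_squares(f,np.zeros(fr.sum()),loss="soft_l1",f_scale=1.5)
    return full(r.x),np.median(abs(r.fun)),len(P)
E
python3 - <<'E'
from fit import *
A={}
for n in("top","side"):
    P=np.load(f"{n}P.npy").reshape(-1,3); P=P[np.isfinite(P).all(1)]
    A[n]=P
    Q=P[P[:,2]>18]
    for fr in [(1,1,0,1,0),(1,1,1,1,1)]:
        print(n,*[np.round(a,3) for a in fit(Q,[467,342,127],-.2,np.pi/6,fr)])
    b=P[(P[:,2]>7)&(P[:,2]<17)&(P[:,0]>350)&(P[:,0]<560)&(P[:,1]>270)&(P[:,1]<420)]
    print(cv2.minAreaRect(b[:,:2].astype(np.float32)))
Q=np.r_[A["top"],A["side"]]; Q=Q[Q[:,2]>18]
print(*fit(Q,[467,342,127],-.2,np.pi/6))
x=fit(Q,[467,342,127],-.2,np.pi/6)[0]
print("claw",x[:3]+HR(x[3],x[4])@[141,0,-38])
for n in("top","side"):
    print(n,proj(n,[x[:3],x[:3]+HR(x[3],x[4])@[141,0,-38]]).round(1))
for l,z in (("oil_can",0),("screwdriver",0)):
  for n in ("top","side"):
    for r in ctrl.silhouettes(n,l)[:1]:
        P=np.load(f"{n}P.npy"); m=r["region"]; print(l,n,np.percentile(P[m],[2,50,98],axis=0).round(0).tolist())
print(ctrl.sense()["time_s"])
E
```

```text
top [ 4.63246e+02  3.43090e+02  1.27000e+02 -1.96000e-01  5.24000e-01] 1.503 565
top [ 4.64886e+02  3.42750e+02  1.25332e+02 -1.96000e-01  5.17000e-01] 1.519 565
((457.91363525390625, 349.5311279296875), (205.81546020507812, 143.15576171875), 3.402045488357544)
side [ 4.60241e+02  3.43527e+02  1.27000e+02 -1.72000e-01  5.24000e-01] 1.318 1179
side [ 4.64771e+02  3.42735e+02  1.22682e+02 -1.75000e-01  5.26000e-01] 0.885 1179
((449.1842956542969, 346.34356689453125), (91.35081481933594, 169.8298797607422), 79.75096893310547)
[ 4.61233861e+02  3.43351446e+02  1.27000000e+02 -1.75425394e-01
  5.23598776e-01] 1.53517847908219 1744
claw [562.76095665 325.35603803  23.59103466]
top [[230.6 247.9]
 [244.2 218.7]]
side [[353.5 289.6]
 [308.2 301.2]]
oil_can top [[407.0, -344.0, 5.0], [440.0, -300.0, 70.0], [480.0, -275.0, 138.0]]
oil_can side [[407.0, -322.0, 1.0], [442.0, -287.0, 53.0], [476.0, -271.0, 89.0]]
screwdriver top [[431.0, -94.0, 17.0], [442.0, -53.0, 25.0], [454.0, -6.0, 31.0]]
screwdriver side [[428.0, -93.0, -1.0], [441.0, -29.0, 21.0], [452.0, 18.0, 28.0]]
1.8
```

```bash
cat > pl.py <<'E'
import sys,json,os
from h import *
# cmd pose: json [p, quat]
def load():
    if os.path.exists("cmd.json"):
        d=json.load(open("cmd.json")); return np.array(d[0]),R.from_quat(d[1])
    return np.array([132.225,-533.869,404.741]),R.from_quat([np.cos(.1214),np.sin(.1214),0,0])
def save(p,r): json.dump([list(p),list(r.as_quat())],open("cmd.json","w"))
def tool(yaw,pitch):  # yaw of tool x; pitch>0 = rotate about tool y by -pitch
    return R.from_euler("z",yaw)*R.from_quat([1,0,0,0])*R.from_rotvec([0,-pitch,0])
def tcp(grasp,rot): return np.array(grasp)-rot.apply([0,0,155])
def row(p,r,close):
    p0,r0=load(); t=(r0.inv()*r).as_rotvec()/(np.pi/2); s=r0.inv().apply(p-p0)/300
    return " ".join(f"{v:.4g}" for v in np.r_[t,s].round(3))+f" {close:g}"
def sent(txt):  # register last row of a sent series
    v=np.array([float(a) for a in txt.split(";")[-1].split()]); p0,r0=load()
    p=p0+r0.apply(v[3:6]*300); r=r0*R.from_rotvec(v[:3]*np.pi/2); save(p,r)
def check():
    s=ctrl.sense(); p,r=load(); rm=R.from_quat(s["eef_rot"])
    print("t",round(s["time_s"],2),"meas",s["position"].round(1),"cmd",p.round(1),"rot err deg",np.degrees((r.inv()*rm).magnitude()).round(2),"F",s["ft_force"].round(1),"w",round(s["width"],1),"j",s["joint_positions"].round(2))
E
python3 - <<'E'
from pl import *
check()
for P,yaw in [([270,-270,250],.95),([430,-20,250],1.85),([450,270,250],2.75),([460,343.5,190],2.9636)]:
    r=tool(yaw,0); t=row(tcp(P,r),r,0); print(t); sent(t)
E
rm cmd.json
```

```text
t 1.8 meas [ 132.2 -533.9  404.8] cmd [ 132.2 -533.9  404.7] rot err deg 0.01 F [-0.2 -0.5  0.1] w 85.6 j [-1.43  0.09  1.37 -0.    1.68 -0.1 ]
0 0 -0.45 0.657 -0.743 -0.001 0
0 0 -0.573 0.988 -0.051 0 0
0 0 -0.573 0.912 0.33 0 0
0 0 -0.136 0.062 0.239 0.2 0
```

{"fn": "send_rows", "kwargs": {"series": "0 0 -0.45 0.657 -0.743 0 0;0 0 -0.45 0.657 -0.743 0 0;0 0 -0.45 0.657 -0.743 0 0;0 0 -0.45 0.657 -0.743 0 0;0 0 -0.45 0.657 -0.743 0 0"}}

```text
time_s: 2.42
position: [270.4, -267.9, 405.0]
eef_rot: [0.889, 0.458, 0.0, 0.001]
ft_force: [1.0, 0.5, 0.8]
width: 85.4
```

```bash
python3 - <<'E'
from pl import *
sent("0 0 -0.45 0.657 -0.743 0 0"); check()
E
```

```text
t 2.42 meas [ 270.4 -267.9  405. ] cmd [ 270.  -270.1  404.7] rot err deg 0.12 F [1.  0.5 0.8] w 85.4 j [-0.93 -0.3   1.72  0.    1.72 -0.31]
```

{"fn": "send_rows", "kwargs": {"series": "0 0 -0.573 0.988 -0.051 0 0;0 0 -0.573 0.988 -0.051 0 0;0 0 -0.573 0.988 -0.051 0 0;0 0 -0.573 0.988 -0.051 0 0;0 0 -0.573 0.988 -0.051 0 0"}}

```text
time_s: 3.05
position: [430.7, -17.8, 405.0]
eef_rot: [0.599, 0.801, 0.0, 0.0]
ft_force: [0.4, -1.3, -0.2]
width: 85.4
```

{"fn": "send_rows", "kwargs": {"series": "0 0 -0.573 0.912 0.33 0 0;0 0 -0.573 0.912 0.33 0 0;0 0 -0.573 0.912 0.33 0 0;0 0 -0.573 0.912 0.33 0 0;0 0 -0.573 0.912 0.33 0 0"}}

```text
time_s: 3.68
position: [449.4, 272.8, 404.6]
eef_rot: [0.191, 0.982, 0.0, 0.0]
ft_force: [-0.9, 0.8, 0.6]
width: 85.4
```

```bash
python3 - <<'E'
from pl import *
sent("0 0 -0.573 0.988 -0.051 0 0"); sent("0 0 -0.573 0.912 0.33 0 0"); check()
r=tool(2.9636,0); t=row(tcp([460,343.5,190],r),r,0); print(t); sent(t)
t=row(tcp([460,343.5,129],r),r,0); print(t)
E
```

```text
t 3.67 meas [449.4 272.8 404.6] cmd [449.8 270.1 404.7] rot err deg 0.43 F [-0.9  0.8  0.6] w 85.4 j [ 0.44  0.03  1.43  0.    1.68 -0.75]
0 0 -0.136 0.062 0.239 0.199 0
0 0 -0 0 0 0.203 0
```

{"fn": "send_rows", "kwargs": {"series": "0 0 -0.136 0.062 0.239 0.199 0;0 0 -0.136 0.062 0.239 0.199 0;0 0 -0.136 0.062 0.239 0.199 0;0 0 -0.136 0.062 0.239 0.199 0"}}

```text
time_s: 4.18
position: [460.2, 343.0, 345.9]
eef_rot: [0.089, 0.996, -0.0, 0.001]
ft_force: [-0.0, -0.7, 0.4]
width: 85.4
```

```bash
python3 - <<'E'
from pl import *
check()
for n in("top","side"):
    im,d=ctrl.get_image(n); 
    c=im[180:310,160:320] if n=="top" else im[200:360,250:420]
    cv2.imwrite(f"pics/{n}2.png",cv2.resize(c,None,fx=3.5,fy=3.5,interpolation=cv2.INTER_CUBIC))
E
```

```text
t 4.17 meas [460.2 343.  345.9] cmd [460.  343.5 345. ] rot err deg 0.07 F [-0.  -0.7  0.4] w 85.4 j [ 0.54  0.16  1.41 -0.    1.57 -0.85]
```

View pics/side2.png

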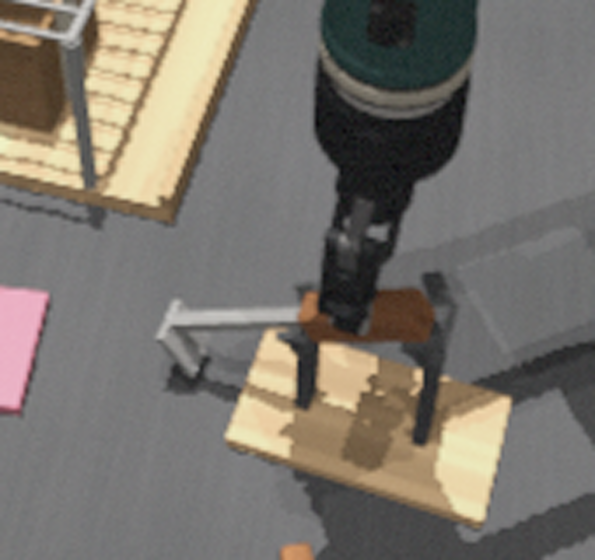

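View pics/top2.png

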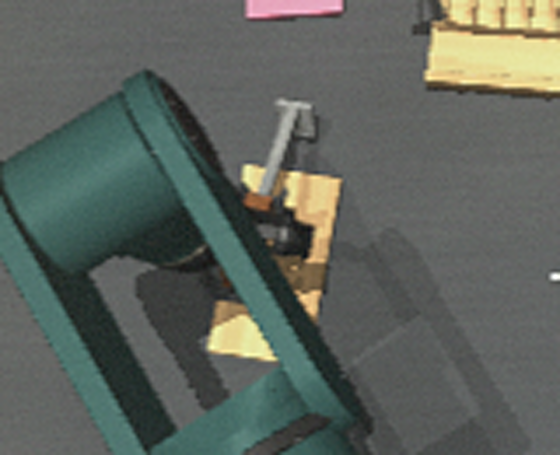

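The gripper stands over the grip, with the near finger on the near side (crop ≈(350,290)). I'll go down now.

{"fn": "send_rows", "kwargs": {"series": "0 0 0 0 0 0.1 0;0 0 0 0 0 0.15 0;0 0 0 0 0 0.203 0;0 0 0 0 0 0.203 0;0 0 0 0 0 0.203 0"}}

```text
time_s: 4.9
position: [460.3, 343.5, 284.8]
eef_rot: [0.089, 0.996, 0.0, 0.001]
ft_force: [0.4, -0.9, -0.1]
width: 85.4
```

```bash
python3 - <<'E'
from pl import *
sent("0 0 0 0 0 0.203 0")
check()
for n in("side",):
    im,d=ctrl.get_image(n); 
    c=im[200:360,250:420]
    cv2.imwrite(f"pics/{n}3.png",cv2.resize(c,None,fx=3.5,fy=3.5,interpolation=cv2.INTER_CUBIC))
E
```

```text
t 4.9 meas [460.3 343.5 284.8] cmd [460.  343.5 284.1] rot err deg 0.07 F [ 0.4 -0.9 -0.1] w 85.4 j [ 0.54  0.19  1.49 -0.    1.46 -0.85]
```

View pics/side3.png

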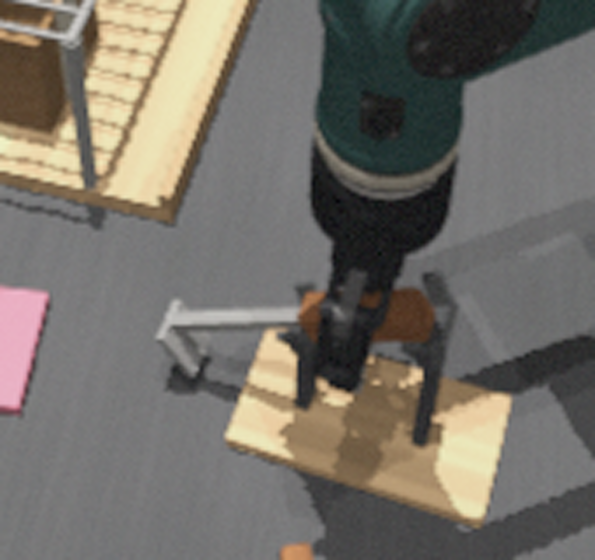

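The near finger at crop (348,330) hangs beside the grip and clear of both forks, so I'll close.

{"fn": "send_rows", "kwargs": {"series": "0 0 0 0 0 0 0.5;0 0 0 0 0 0 1;0 0 0 0 0 0 1;0 0 0 0 0 0 1;0 0 0 0 0 0 1", "newtons": 40}}

```text
time_s: 5.58
position: [460.0, 343.6, 284.3]
eef_rot: [0.089, 0.996, 0.0, 0.0]
ft_force: [-0.4, 0.5, 0.4]
width: 21.2
```

{"fn": "send_rows", "kwargs": {"series": "0 0 0 0 0 0 1;0 0 0 0 0 0 1;0 0 0 0 0 0 1", "newtons": 100}}

```text
time_s: 5.95
position: [460.0, 343.6, 284.4]
eef_rot: [0.089, 0.996, 0.0, 0.0]
ft_force: [-1.1, -0.3, 2.8]
width: 21.0
```

```bash
python3 - <<'E'
from pl import *
check()
for n in("side",):
    im,d=ctrl.get_image(n); 
    c=im[200:360,250:420]
    cv2.imwrite(f"pics/{n}4.png",cv2.resize(c,None,fx=3.5,fy=3.5,interpolation=cv2.INTER_CUBIC))
    from fit import *
    P=cloud(n,d).reshape(-1,3); P=P[P[:,2]>18]
    for fr in [(1,1,0,1,0),(0,1,0,1,0)]: print(fit(P,[463.5,343,127],-.178,np.pi/6,fr))
E
```

```text
t 5.95 meas [460.  343.6 284.4] cmd [460.  343.5 284.1] rot err deg 0.03 F [-1.1 -0.3  2.8] w 21.0 j [ 0.54  0.19  1.49  0.    1.46 -0.85]
(array([ 4.60739187e+02,  3.43668974e+02,  1.27000000e+02, -1.74352804e-01,
        5.23598776e-01]), np.float64(1.8496092138460964), 986)
(array([ 4.63500000e+02,  3.43252670e+02,  1.27000000e+02, -1.73834122e-01,
        5.23598776e-01]), np.float64(2.566640148121304), 986)
```

View pics/side4.png

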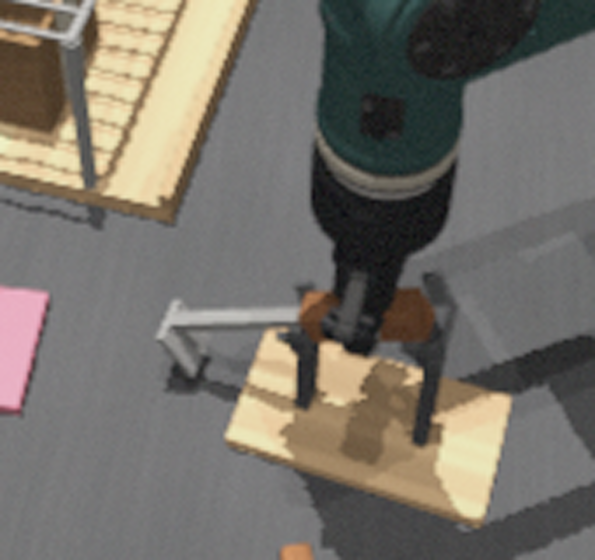

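```bash
cat >> pl.py <<'E'
# hook in grasp: reference
REF_T=(np.array([460,343.5,284.1]),tool(2.9636,0))
REF_H=(np.array([463,343.1,127]),R.from_euler("ZY",[-.178,np.pi/6]))
rel_r=REF_T[1].inv()*REF_H[1]; rel_p=REF_T[1].inv().apply(REF_H[0]-REF_T[0])
CL=np.array([141,0,-38.])
def tcp_for_claw(c,yaw,pitch):
    h=R.from_euler("ZY",[yaw,pitch]); g=np.array(c)-h.apply(CL); r=h*rel_r.inv()
    return g-r.apply(rel_p),r
def hook_now(p,r): h=r*rel_r; g=p+r.apply(rel_p); return g,g+h.apply(CL),h.as_euler("ZYX")
D=np.array([np.cos(.1135),-np.sin(.1135),0]); LIP=np.array([720.5,-47,88.])
E
python3 - <<'E'
from pl import *
p,r=load(); t="0 0 0 0 0 -0.333 1"; print(t); sent(t)
p,r=load(); print(hook_now(p,r))
for c,yaw,pit in [([600,140,115],-.14,.2),(LIP-130*D+[0,0,22],-.1135,0)]:
    p,r=tcp_for_claw(c,yaw,pit); print(p, row(p,r,1)); sent(row(p,r,1))
E
rm -f cmd.json; python3 - <<'E'
from pl import *
save(np.array([460,343.5,284.1]),REF_T[1])
E
```

```text
0 0 0 0 0 -0.333 1
(array([463.03787731, 343.07311689, 226.941     ]), array([564.5150038 , 324.79803312, 123.53203466]), array([-1.78180762e-01,  5.23598776e-01,  1.38777878e-17]))
[418.31459204 165.46458867 328.23958857] -0.004 -0.206 -0.024 0.032 -0.609 0.186 1
[370.5819911   -7.25127523 282.54087895] -0.007 -0.127 -0.016 0.121 -0.592 0.12 1
```

{"fn": "send_rows", "kwargs": {"series": "0 0 0 0 0 -0.05 1;0 0 0 0 0 -0.15 1;0 0 0 0 0 -0.25 1;0 0 0 0 0 -0.333 1;0 0 0 0 0 -0.333 1"}}

```text
time_s: 6.62
position: [460.4, 343.5, 386.7]
eef_rot: [0.089, 0.996, 0.001, 0.002]
ft_force: [0.9, 0.6, -2.9]
width: 20.7
```

```bash
python3 - <<'E'
from pl import *
sent("0 0 0 0 0 -0.333 1"); check()
from fit import *
for n in("side","top"):
    im,d=ctrl.get_image(n); 
    c=im[180:340,250:420] if n=="side" else im[150:310,150:320]
    cv2.imwrite(f"pics/{n}5.png",cv2.resize(c,None,fx=3.5,fy=3.5,interpolation=cv2.INTER_CUBIC))
    P=cloud(n,d).reshape(-1,3); P=P[P[:,2]>18]
    for fr in [(1,1,1,1,1)]: print(fit(P,[463,343,227],-.178,np.pi/6,fr))
E
```

```text
t 6.62 meas [460.4 343.5 386.7] cmd [460.  343.5 384. ] rot err deg 0.29 F [ 0.9  0.6 -2.9] w 20.7 j [ 0.54  0.14  1.34 -0.    1.65 -0.85]
(array([ 4.66392681e+02,  3.43230269e+02,  2.24973472e+02, -1.82149657e-01,
        5.26769253e-01]), np.float64(0.6155083646442092), 858)
(array([ 4.66632769e+02,  3.41695533e+02,  2.25462923e+02, -1.74602793e-01,
        5.31159669e-01]), np.float64(0.7244363611068634), 276)
```

View pics/side5.png

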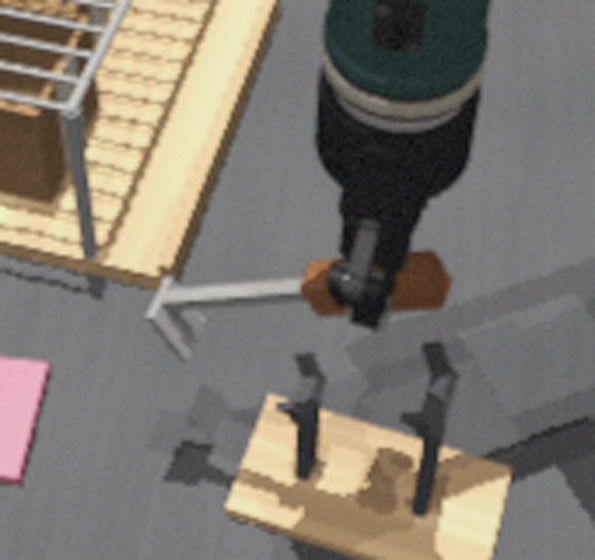

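The hook is out of the forks and firmly held. Both camera fits agree that the grip is at about (466.5, 342.5, 225), so I'll update the reference.

```bash
sed -i 's/REF_H=(np.array(\[463,343.1,127\])/REF_H=(np.array([466,342.7,126])/' pl.py; cp cmd.json c.bak; python3 - <<'E'
from pl import *
for c,yaw,pit in [([600,140,115],-.14,.2),(LIP-130*D+[0,0,22],-.1135,0)]:
    p,r=tcp_for_claw(c,yaw,pit); print(p, row(p,r,1)); sent(row(p,r,1))
E
cp c.bak cmd.json
```

```text
[415.14208073 165.77280166 328.22629562] -0.004 -0.206 -0.024 0.042 -0.61 0.186 1
[367.46812005  -7.03472051 281.89519237] -0.007 -0.127 -0.015 0.122 -0.592 0.122 1
```

{"fn": "send_rows", "kwargs": {"series": "-0.004 -0.206 -0.024 0.042 -0.61 0.186 1;-0.004 -0.206 -0.024 0.042 -0.61 0.186 1;-0.004 -0.206 -0.024 0.042 -0.61 0.186 1;-0.004 -0.206 -0.024 0.042 -0.61 0.186 1"}}

```text
time_s: 7.22
position: [412.3, 162.4, 322.4]
eef_rot: [0.071, 0.985, -0.014, 0.155]
ft_force: [0.5, -0.4, -2.7]
width: 20.7
```

{"fn": "send_rows", "kwargs": {"series": "-0.007 -0.127 -0.015 0.122 -0.592 0.122 1;-0.007 -0.127 -0.015 0.122 -0.592 0.122 1;-0.007 -0.127 -0.015 0.122 -0.592 0.122 1;-0.007 -0.127 -0.015 0.122 -0.592 0.122 1;-0.007 -0.127 -0.015 0.122 -0.592 0.122 1"}}

```text
time_s: 7.85
position: [367.7, -7.1, 281.5]
eef_rot: [0.056, 0.965, -0.014, 0.258]
ft_force: [0.6, -0.3, -2.4]
width: 20.8
```

```bash
cat > look.py <<'E'
from pl import *
from fit import *
def look(tag):
    check(); s=ctrl.sense(); g,c,e=hook_now(s["position"],R.from_quat(s["eef_rot"])); print("kin hook",g.round(1),c.round(1),e.round(3))
    for n in("side","top"):
        im,d=ctrl.get_image(n)
        c_=im[120:300,190:440] if n=="side" else im[90:290,250:450]
        cv2.imwrite(f"pics/{n}{tag}.png",cv2.resize(c_,None,fx=3,fy=3,interpolation=cv2.INTER_CUBIC))
        P=cloud(n,d).reshape(-1,3)
        x,m,k=fit(P[P[:,2]>18],g,e[0],e[1],(1,1,1,1,1)); print(n,"fit",x.round(3),m.round(2),k,"claw",(x[:3]+HR(x[3],x[4])@CL).round(1))
        np.save(f"{n}P.npy",P)
E
python3 - <<'E'
from pl import *
sent("-0.004 -0.206 -0.024 0.042 -0.61 0.186 1");sent("-0.007 -0.127 -0.015 0.122 -0.592 0.122 1")
from look import look; look("6")
E
```

```text
t 7.85 meas [367.7  -7.1 281.5] cmd [367.6  -7.  281.8] rot err deg 0.11 F [ 0.6 -0.3 -2.4] w 20.8 j [-0.19 -0.47  2.12  0.05  0.97 -1.66]
kin hook [451.3 -16.4 147.5] [591.3 -32.5 109.3] [-0.115  0.002  0.001]
side fit [ 4.50935e+02 -1.41910e+01  1.45291e+02 -1.35000e-01  1.50000e-02] 1.29 511 claw [590.1 -33.1 105.1]
top fit [ 4.52444e+02 -1.57950e+01  1.47268e+02 -1.20000e-01 -2.00000e-03] 1.35 370 claw [592.5 -32.7 109.6]
```

View pics/side6.png

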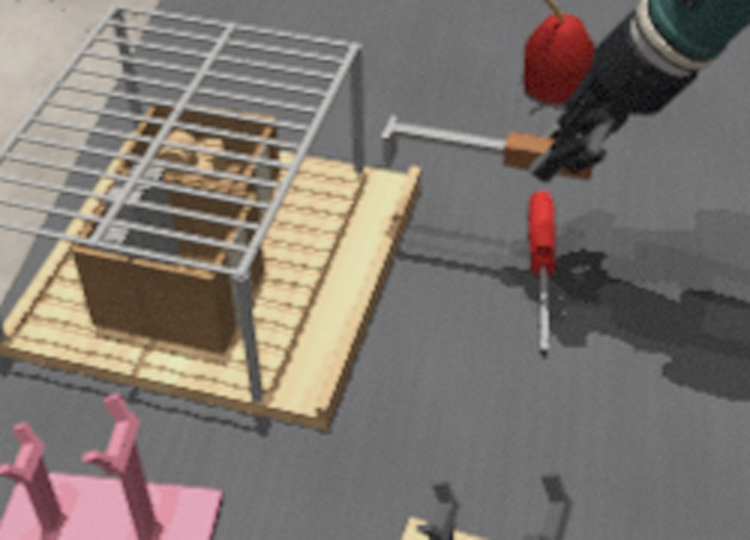

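View pics/top6.png

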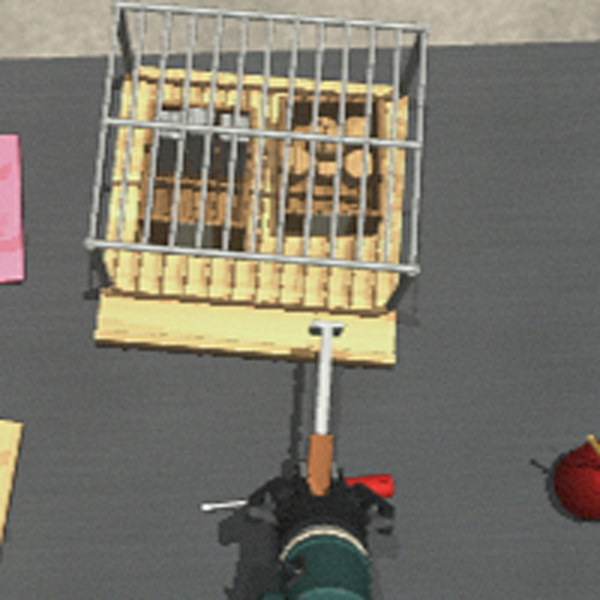

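The hook is level in front of the shelf and in line with the plug carton. Next I'll move it in at height, past the lip.

```bash
cp cmd.json c.bak; python3 - <<'E'
from pl import *
for c in (LIP+25*D+[0,0,22],LIP+25*D+[0,0,-25]):
    p,r=tcp_for_claw(c,-.1135,0); print(p, row(p,r,1)); sent(row(p,r,1))
E
cp c.bak cmd.json
```

```text
[521.47081699 -24.589473   281.89519237] 0 -0 -0 -0.447 0 0.258 1
[521.47081699 -24.589473   234.89519237] 0 -0 -0 0.078 0 0.135 1
```

{"fn": "send_rows", "kwargs": {"series": "0 0 0 -0.12 0 0.069 1;0 0 0 -0.24 0 0.139 1;0 0 0 -0.36 0 0.208 1;0 0 0 -0.447 0 0.258 1;0 0 0 -0.447 0 0.258 1"}}

```text
time_s: 8.57
position: [523.8, -22.3, 281.6]
eef_rot: [0.053, 0.965, -0.014, 0.258]
ft_force: [-0.3, 0.9, -2.4]
width: 20.7
```

```bash
python3 - <<'E'
from pl import *
sent("0 0 0 -0.447 0 0.258 1")
from look import look; look("7")
E
```

```text
t 8.57 meas [523.8 -22.3 281.6] cmd [521.4 -24.6 281.8] rot err deg 0.27 F [-0.3  0.9 -2.4] w 20.7 j [-0.16 -0.06  1.81  0.03  0.87 -1.63]
kin hook [607.5 -31.1 147.7] [747.6 -46.5 109.6] [-0.109  0.001  0.001]
side fit [ 6.07198e+02 -3.00390e+01  1.44969e+02 -1.23000e-01  8.00000e-03] 1.26 421 claw [746.8 -47.2 105.9]
top fit [ 6.06259e+02 -3.22090e+01  1.46361e+02 -1.24000e-01 -1.10000e-02] 1.24 243 claw [746.6 -49.7 109.9]
```

View pics/side7.png

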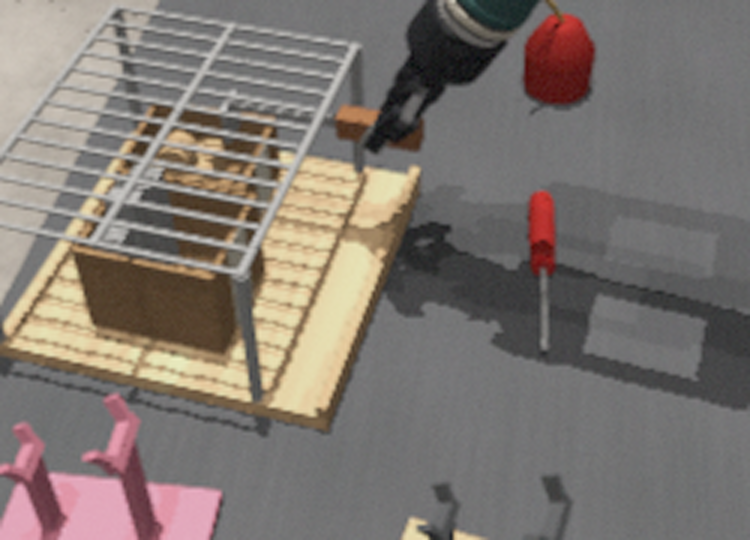

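View pics/top7.png

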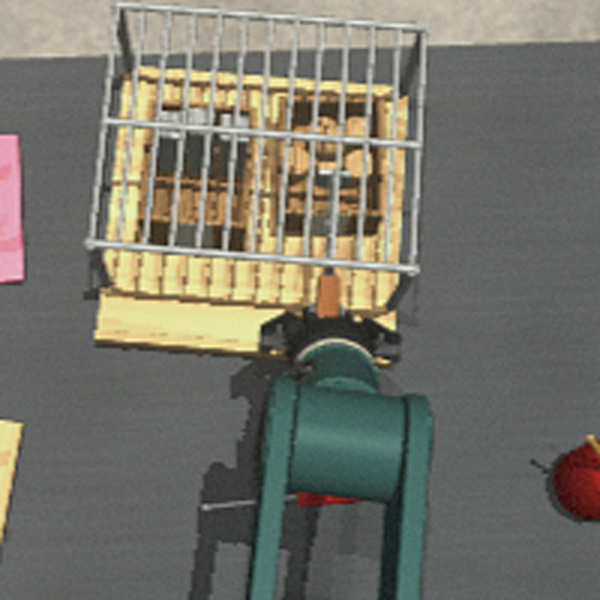

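The claw is over the empty front part of the low carton (top crop 335,172). Next, lower it.

{"fn": "send_rows", "kwargs": {"series": "0 0 0 0.02 0 0.035 1;0 0 0 0.04 0 0.069 1;0 0 0 0.06 0 0.104 1;0 0 0 0.078 0 0.135 1;0 0 0 0.078 0 0.135 1"}}

```text
time_s: 9.3
position: [520.7, -24.7, 233.2]
eef_rot: [0.055, 0.965, -0.014, 0.257]
ft_force: [0.4, -0.3, -2.2]
width: 20.5
```

```bash
python3 - <<'E'
from pl import *
sent("0 0 0 0.078 0 0.135 1")
from look import look; look("8")
for n in("top","side"):
    P=np.load(f"{n}P.npy"); q=P[(P[:,0]>690)&(P[:,0]<735)&(P[:,1]>-110)&(P[:,1]<-5)&(P[:,2]>35)&(P[:,2]<82)]; print(n,np.median(q,0))
import pl
cp=load()
for k in (40,80,110,125,130):
    p,r=tcp_for_claw(LIP+(25-k)*D+[0,0,-25],-.1135,0); print(k,row(p,r,1))
E
```

```text
t 9.3 meas [520.7 -24.7 233.2] cmd [521.4 -24.6 235. ] rot err deg 0.2 F [ 0.4 -0.3 -2.2] w 20.5 j [-0.16 -0.02  1.87  0.04  0.77 -1.64]
kin hook [603.9 -33.9  99. ] [743.9 -50.   60.4] [-0.114  0.004  0.001]
side fit [ 6.03748e+02 -3.24470e+01  9.62230e+01 -1.29000e-01  1.70000e-02] 1.29 373 claw [742.9 -50.5  55.9]
top fit [ 6.05328e+02 -3.50000e+01  9.96330e+01 -1.17000e-01  1.20000e-02] 1.38 258 claw [744.9 -51.4  60. ]
top [721.72129806 -61.64243887  58.52906801]
side [719.91018421 -55.13787372  61.92598094]
40 0 -0 -0 0.115 0 -0.066 1
80 0 -0 -0 0.231 -0 -0.133 1
110 0 -0 -0 0.318 -0 -0.183 1
125 0 -0 -0 0.361 -0 -0.208 1
130 0 -0 -0 0.375 -0 -0.216 1
```

View pics/side8.png

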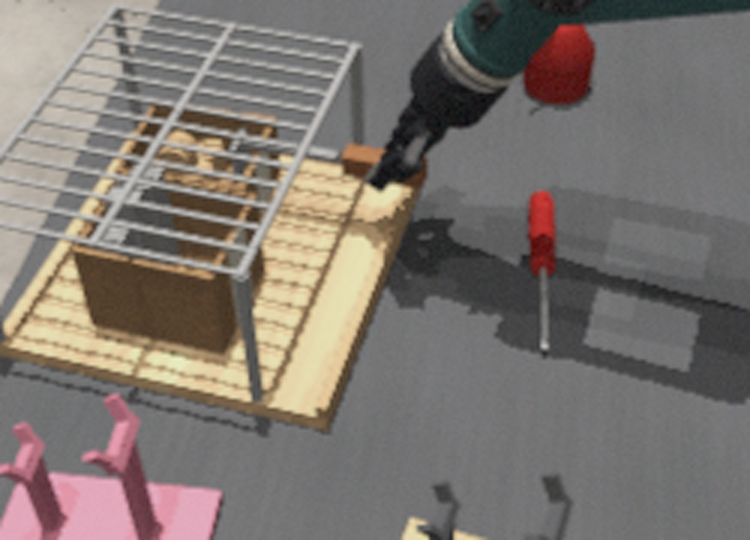

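The claw is down inside, about 25–28 mm below the lip, and the carton hasn't moved. Now I'll drag in gentle steps.

{"fn": "send_rows", "kwargs": {"series": "0 0 0 0.023 0 -0.013 1;0 0 0 0.04 0 -0.023 1;0 0 0 0.058 0 -0.033 1;0 0 0 0.081 0 -0.047 1;0 0 0 0.115 0 -0.066 1"}}

```text
time_s: 10.02
position: [481.5, -20.1, 235.3]
eef_rot: [0.055, 0.964, -0.015, 0.259]
ft_force: [2.7, -0.2, -2.8]
width: 20.8
```

```bash
cat > car.py <<'E'
from look import *
def car(x0):
    # front face of carton near x0 ; shelf-frame
    for n in("side","top"):
        P=np.load(f"{n}P.npy"); q=P[(P[:,0]>x0-25)&(P[:,0]<x0+12)&(P[:,1]>-105)&(P[:,1]<40)&(P[:,2]>36)&(P[:,2]<84)]
        L=[]
        for y in range(-105,40,8):
            s=q[(q[:,1]>=y)&(q[:,1]<y+8)]
            if len(s)>5: L.append((y+4,np.percentile(s[:,0],25),len(s)))
        L=np.array(L)
        if len(L)<3: print(n,"few"); continue
        k=np.polyfit(L[:,0],L[:,1],1); res=L[:,1]-np.polyval(k,L[:,0]); k=np.polyfit(L[abs(res)<3,0],L[abs(res)<3,1],1)
        y=-40; print(n,"front yaw",(-np.arctan(k[0])).round(3),"x at -40",np.polyval(k,y).round(1),"dist to stop",(np.polyval(k,y)-(594.3+.1135*y)).round(1),"yrange",q[:,1].min().round(),q[:,1].max().round())
E
python3 - <<'E'
from pl import *
sent("0 0 0 0.115 0 -0.066 1")
from car import *; look("9"); car(698)
E
```

```text
t 10.03 meas [481.5 -20.1 235.3] cmd [481.9 -20.1 234.9] rot err deg 0.08 F [ 2.7 -0.2 -2.8] w 20.8 j [-0.17 -0.11  1.96  0.04  0.77 -1.65]
kin hook [565.4 -29.4 101.5] [705.5 -45.5  63.6] [-0.114 -0.001  0.   ]
side fit [ 5.61204e+02 -2.73980e+01  9.98080e+01 -1.23000e-01  2.10000e-02] 1.64 421 claw [700.3 -44.6  58.8]
top fit [ 5.60272e+02 -2.88170e+01  1.00768e+02 -1.23000e-01  1.60000e-02] 1.51 328 claw [699.6 -46.   60.5]
side front yaw -0.067 x at -40 698.9 dist to stop 109.2 yrange -96.0 14.0
top front yaw -0.113 x at -40 696.8 dist to stop 107.0 yrange -99.0 10.0
```

View pics/side9.png

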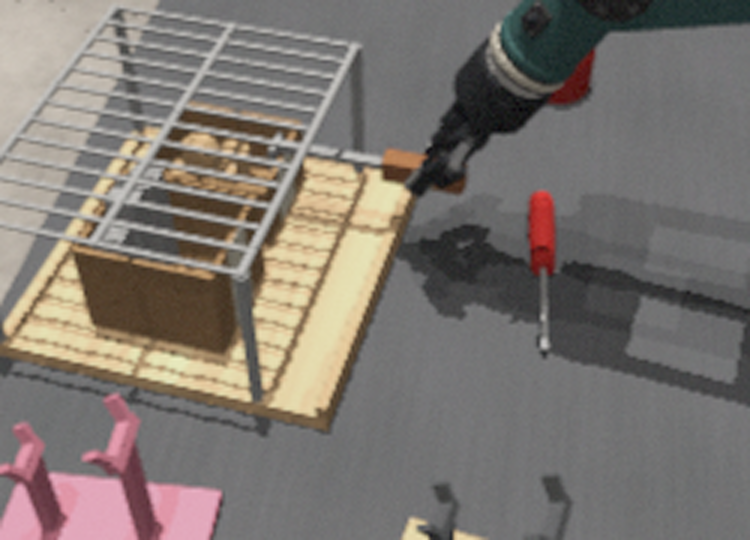

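The carton is following, its front now about 107 mm from the stop. I'll keep dragging.

{"fn": "send_rows", "kwargs": {"series": "0 0 0 0.026 0 -0.015 1;0 0 0 0.052 0 -0.03 1;0 0 0 0.078 0 -0.045 1;0 0 0 0.104 0 -0.06 1;0 0 0 0.13 0 -0.075 1"}}

```text
time_s: 10.75
position: [436.6, -14.9, 235.1]
eef_rot: [0.055, 0.964, -0.015, 0.259]
ft_force: [2.6, -1.1, -2.1]
width: 20.7
```

{"fn": "send_rows", "kwargs": {"series": "0 0 0 0.026 0 -0.015 1;0 0 0 0.052 0 -0.03 1;0 0 0 0.078 0 -0.045 1;0 0 0 0.098 0 -0.056 1;0 0 0 0.113 0 -0.065 1"}}

```text
time_s: 11.38
position: [397.9, -10.5, 235.1]
eef_rot: [0.055, 0.964, -0.015, 0.258]
ft_force: [3.8, -0.8, -2.4]
width: 20.6
```

```bash
python3 - <<'E'
from pl import *
sent("0 0 0 0.13 0 -0.075 1"); sent("0 0 0 0.113 0 -0.065 1")
from car import *; look("10"); car(613)
E
```

```text
t 11.38 meas [397.9 -10.5 235.1] cmd [398.3 -10.5 234.9] rot err deg 0.04 F [ 3.8 -0.8 -2.4] w 20.6 j [-0.18 -0.33  2.13  0.05  0.82 -1.66]
kin hook [481.7 -19.8 101.2] [621.8 -35.9  63.2] [-0.114 -0.     0.   ]
side fit [ 4.77048e+02 -1.74420e+01  9.93550e+01 -1.24000e-01  2.00000e-02] 1.62 507 claw [616.2 -34.8  58.6]
top fit [ 4.77950e+02 -1.96950e+01  1.01022e+02 -1.14000e-01  1.40000e-02] 1.62 398 claw [617.5 -35.7  61. ]
side front yaw -0.113 x at -40 612.2 dist to stop 22.4 yrange -88.0 24.0
top front yaw -0.11 x at -40 613.2 dist to stop 23.4 yrange -88.0 38.0
```

View pics/side10.png

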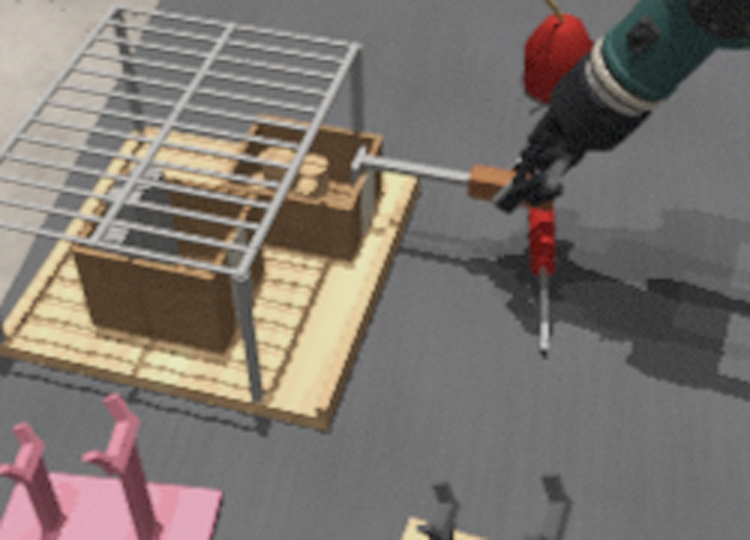

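View pics/top10.png

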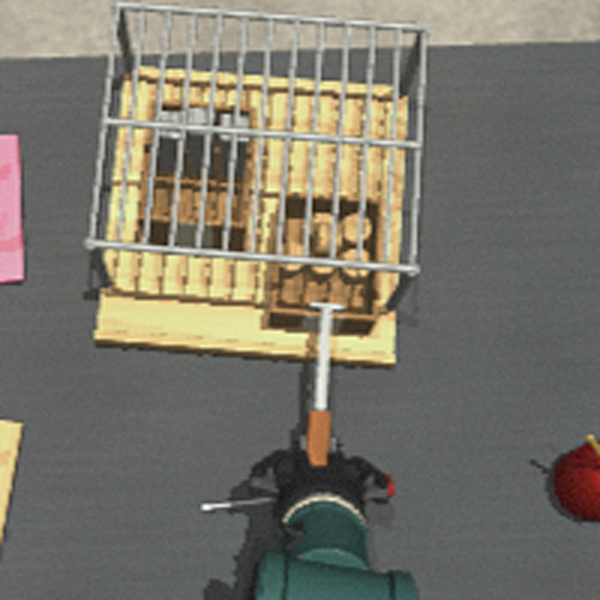

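The carton is square to the stop with about 22 mm to go. I'll close in with small steps and watch the force.

{"fn": "send_rows", "kwargs": {"series": "0 0 0 0.014 0 -0.008 1;0 0 0 0.028 0 -0.016 1;0 0 0 0.041 0 -0.024 1;0 0 0 0.049 0 -0.028 1;0 0 0 0.053 0 -0.03 1"}}

```text
time_s: 12.1
position: [379.9, -8.4, 234.7]
eef_rot: [0.055, 0.964, -0.015, 0.258]
ft_force: [2.9, -0.4, -3.4]
width: 20.5
```

```bash
python3 - <<'E'
from pl import *
sent("0 0 0 0.053 0 -0.03 1")
from car import *; look("11"); car(594)
E
```

```text
t 12.1 meas [379.9  -8.4 234.7] cmd [380.1  -8.4 234.7] rot err deg 0.01 F [ 2.9 -0.4 -3.4] w 20.5 j [-0.19 -0.38  2.17  0.05  0.84 -1.67]
kin hook [463.6 -17.7 100.8] [603.7 -33.7  62.7] [-0.114  0.     0.   ]
side fit [ 4.58969e+02 -1.46040e+01  9.91570e+01 -1.32000e-01  2.30000e-02] 1.7 513 claw [597.8 -33.1  57.9]
top fit [ 4.59963e+02 -1.77600e+01  1.00520e+02 -1.14000e-01  1.00000e-02] 1.81 400 claw [599.7 -33.8  61.1]
side front yaw -0.104 x at -40 594.4 dist to stop 4.6 yrange -85.0 27.0
top front yaw -0.11 x at -40 595.3 dist to stop 5.6 yrange -101.0 38.0
```

{"fn": "send_rows", "kwargs": {"series": "0 0 0 0.004 0 -0.002 1;0 0 0 0.009 0 -0.005 1;0 0 0 0.009 0 -0.005 1"}}

```text
time_s: 12.58
position: [376.9, -8.1, 234.6]
eef_rot: [0.055, 0.964, -0.015, 0.258]
ft_force: [1.4, -0.6, -1.5]
width: 20.5
```

{"fn": "send_rows", "kwargs": {"series": "0 0 0 0.003 0 -0.002 1;0 0 0 0.003 0 -0.002 1"}}

```text
time_s: 12.82
position: [375.8, -8.0, 234.7]
eef_rot: [0.055, 0.964, -0.015, 0.258]
ft_force: [1.6, -0.9, -2.5]
width: 21.0
```

```bash
python3 - <<'E'
from pl import *
sent("0 0 0 0.009 0 -0.005 1");sent("0 0 0 0.003 0 -0.002 1")
from car import *; look("12"); car(590)
E
```

```text
t 12.82 meas [375.8  -8.  234.7] cmd [376.   -8.  234.8] rot err deg 0.02 F [ 1.6 -0.9 -2.5] w 21.0 j [-0.19 -0.4   2.17  0.05  0.84 -1.67]
kin hook [459.5 -17.2 100.7] [599.6 -33.3  62.6] [-0.114  0.001  0.   ]
side fit [ 4.55352e+02 -1.40140e+01  9.95490e+01 -1.35000e-01  2.80000e-02] 1.62 506 claw [594.  -32.9  57.6]
top fit [ 4.55742e+02 -1.72060e+01  1.00676e+02 -1.21000e-01  1.20000e-02] 1.58 401 claw [595.3 -34.2  61. ]
side front yaw -0.127 x at -40 589.5 dist to stop -0.3 yrange -86.0 26.0
top front yaw -0.111 x at -40 591.1 dist to stop 1.4 yrange -88.0 35.0
```

View pics/side12.png

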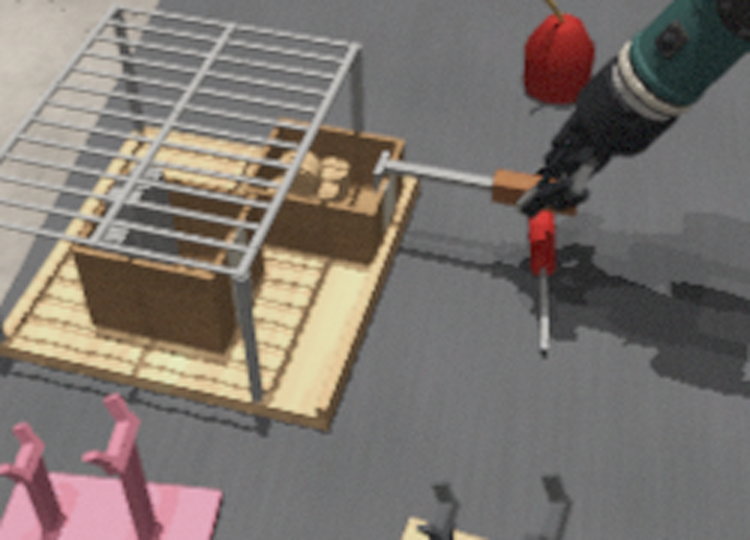

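{"fn": "send_rows", "kwargs": {"series": "0 0 0 0.004 0 -0.002 1;0 0 0 0.004 0 -0.002 1"}}

```text
time_s: 13.18
position: [375.2, -7.9, 234.8]
eef_rot: [0.055, 0.964, -0.015, 0.259]
ft_force: [9.9, -0.9, -7.0]
width: 20.3
```

```bash
python3 - <<'E'
from pl import *
sent("0 0 0 0.004 0 -0.002 1")
check()
p,r=load()
for c in ([0,0,0],):pass
g,c,e=hook_now(p,r); print(g,c,e)
c0=c+5*D; 
cp=open("cmd.json").read()
for cc in (c+6*D, c+6*D+[0,0,70]):
    p,r=tcp_for_claw(cc,e[0],e[1]); print(row(p,r,1))
E
```

```text
t 13.18 meas [375.2  -7.9 234.8] cmd [374.7  -7.8 234.7] rot err deg 0.15 F [ 9.9 -0.9 -7. ] w 20.3 j [-0.19 -0.4   2.18  0.05  0.84 -1.67]
[458.37334152 -17.04952126 100.74950702] [598.44282292 -33.06748031  62.68422928] [-0.1139905   0.00046302  0.00047449]
0 0 -0 -0.017 0 0.01 1
0 0 -0 -0.134 0 -0.192 1
```

The force rose to 10 N, so the carton is against the stop. I'll back the claw off inward and lift it straight out.

{"fn": "send_rows", "kwargs": {"series": "0 0 0 -0.01 0 0.006 1;0 0 0 -0.017 0 0.01 1;0 0 0 -0.045 0 -0.038 1;0 0 0 -0.09 0 -0.115 1;0 0 0 -0.134 0 -0.192 1"}}

```text
time_s: 13.8
position: [380.4, -8.5, 305.0]
eef_rot: [0.055, 0.965, -0.015, 0.258]
ft_force: [0.6, -0.1, -1.7]
width: 21.1
```

```bash
python3 - <<'E'
from pl import *
sent("0 0 0 -0.134 0 -0.192 1")
from car import *; look("13"); car(590)
E
```

```text
t 13.8 meas [380.4  -8.5 305. ] cmd [380.7  -8.5 304.7] rot err deg 0.08 F [ 0.6 -0.1 -1.7] w 21.1 j [-0.19 -0.45  2.06  0.04  1.01 -1.66]
kin hook [464.  -17.7 171. ] [604.  -33.8 132.7] [-0.114  0.002  0.   ]
side fit [ 4.63722e+02 -1.58240e+01  1.68575e+02 -1.30000e-01  1.30000e-02] 1.27 524 claw [603.  -34.  128.7]
top fit [ 4.67346e+02 -1.87030e+01  1.75963e+02 -1.12000e-01 -3.00000e-03] 1.3 387 claw [607.6 -34.5 138.4]
side front yaw -0.124 x at -40 589.0 dist to stop -0.7 yrange -85.0 27.0
top front yaw -0.117 x at -40 590.7 dist to stop 1.0 yrange -88.0 26.0
```

View pics/side13.png

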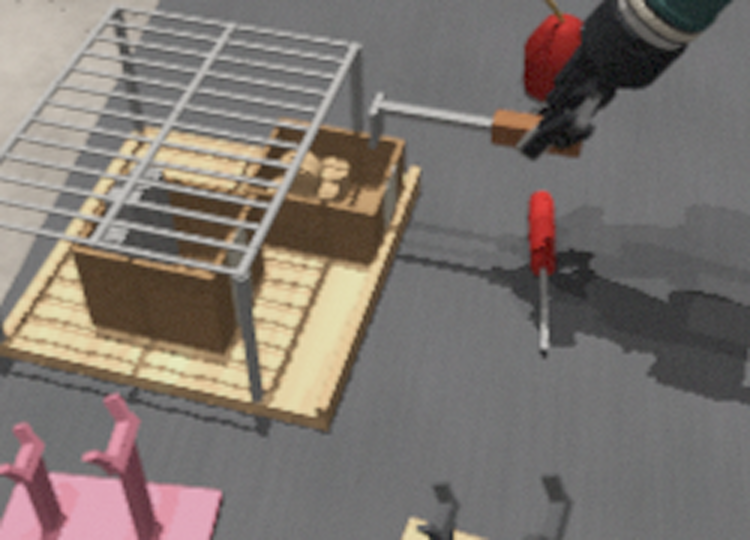

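```bash
cp cmd.json c.bak; python3 - <<'E'
from pl import *
p,r=tcp_for_claw([575,140,150],-.14,.2); t=row(p,r,1); print(p,t); sent(t)
t=row(REF_T[0]+[0,0,100],REF_T[1],1); print(t); sent(t); check()
E
cp c.bak cmd.json
```

```text
[390.14208073 165.77280166 363.22629562] 0.007 0.127 0.015 -0.067 0.581 -0.186 1
0.004 0.206 0.024 -0.163 0.619 -0.019 1
t 13.9 meas [381.7  -8.7 308.5] cmd [460.1 343.5 384.1] rot err deg 30.65 F [ 0.4 -0.4 -1.9] w 20.5 j [-0.19 -0.45  2.06  0.04  1.01 -1.66]
```

{"fn": "send_rows", "kwargs": {"series": "0.007 0.127 0.015 -0.067 0.581 -0.186 1;0.007 0.127 0.015 -0.067 0.581 -0.186 1;0.007 0.127 0.015 -0.067 0.581 -0.186 1;0.007 0.127 0.015 -0.067 0.581 -0.186 1"}}

```text
time_s: 14.4
position: [390.0, 169.6, 363.5]
eef_rot: [0.065, 0.985, -0.01, 0.161]
ft_force: [-0.5, -0.1, -2.9]
width: 20.8
```

{"fn": "send_rows", "kwargs": {"series": "0.004 0.206 0.024 -0.163 0.619 -0.019 1;0.004 0.206 0.024 -0.163 0.619 -0.019 1;0.004 0.206 0.024 -0.163 0.619 -0.019 1;0.004 0.206 0.024 -0.163 0.619 -0.019 1;0.004 0.206 0.024 -0.163 0.619 -0.019 1"}}

```text
time_s: 15.02
position: [460.5, 342.8, 382.1]
eef_rot: [0.089, 0.996, -0.001, -0.001]
ft_force: [-0.9, -0.3, -2.0]
width: 20.6
```

{"fn": "send_rows", "kwargs": {"series": "0 0 0 0 0 0 1;0 0 0 0 0 0 1;0 0 0 0 0 0 1"}}

```text
time_s: 15.4
position: [459.9, 342.6, 384.7]
eef_rot: [0.089, 0.996, 0.0, 0.0]
ft_force: [0.0, 0.0, -2.5]
width: 20.7
```

```bash
python3 - <<'E'
from pl import *
sent("0.007 0.127 0.015 -0.067 0.581 -0.186 1"); sent("0.004 0.206 0.024 -0.163 0.619 -0.019 1"); check()
p,r=load(); print(row(REF_T[0]+[0,0,100],REF_T[1],1),row(REF_T[0],REF_T[1],1))
from fit import *
for n in("side","top"):
    im,d=ctrl.get_image(n); 
    c=im[180:340,250:420] if n=="side" else im[150:310,150:320]
    cv2.imwrite(f"pics/{n}14.png",cv2.resize(c,None,fx=3.5,fy=3.5,interpolation=cv2.INTER_CUBIC))
    P=cloud(n,d).reshape(-1,3); P=P[P[:,2]>18]
    for fr in [(1,1,1,1,1)]: print(fit(P,[466,343,226],-.178,np.pi/6,fr))
E
```

```text
t 15.4 meas [459.9 342.6 384.7] cmd [460.1 343.5 384.1] rot err deg 0.08 F [ 0.   0.  -2.5] w 20.7 j [ 0.54  0.14  1.35 -0.    1.65 -0.85]
0 0 0 0 0 0 1 0 0 0 0 0 0.333 1
(array([ 4.65457185e+02,  3.42154807e+02,  2.22979833e+02, -1.82726156e-01,
        5.30576711e-01]), np.float64(0.6341558697136263), 862)
(array([ 4.65953508e+02,  3.41023252e+02,  2.24937503e+02, -1.79166289e-01,
        5.24575573e-01]), np.float64(0.8232325930590108), 275)
```

View pics/side14.png

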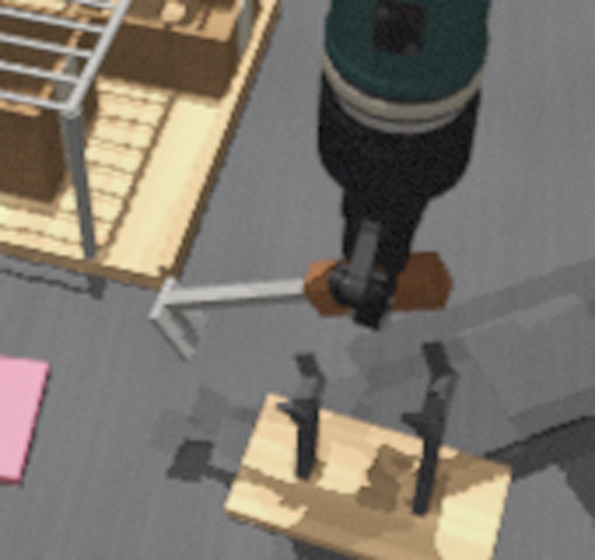

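The hook's pose above the rest matches the one after lift-out to within about 1–2 mm. Now I'll lower it, slowly at the end.

{"fn": "send_rows", "kwargs": {"series": "0 0 0 0 0 0.1 1;0 0 0 0 0 0.2 1;0 0 0 0 0 0.26 1;0 0 0 0 0 0.29 1;0 0 0 0 0 0.305 1"}}

```text
time_s: 16.12
position: [460.3, 343.5, 292.8]
eef_rot: [0.089, 0.996, 0.0, 0.0]
ft_force: [0.7, 0.2, -2.0]
width: 20.8
```

{"fn": "send_rows", "kwargs": {"series": "0 0 0 0 0 0.01 1;0 0 0 0 0 0.02 1;0 0 0 0 0 0.027 1;0 0 0 0 0 0.027 1"}}

```text
time_s: 16.62
position: [460.1, 343.5, 284.6]
eef_rot: [0.089, 0.996, 0.0, 0.0]
ft_force: [-1.3, -0.5, -2.4]
width: 20.6
```

```bash
python3 - <<'E'
from pl import *
sent("0 0 0 0 0 0.305 1");sent("0 0 0 0 0 0.027 1"); check()
from fit import *
for n in("side","top"):
    im,d=ctrl.get_image(n); 
    c=im[200:360,250:420] if n=="side" else im[150:310,150:320]
    cv2.imwrite(f"pics/{n}15.png",cv2.resize(c,None,fx=3.5,fy=3.5,interpolation=cv2.INTER_CUBIC))
E
```

```text
t 16.62 meas [460.1 343.5 284.6] cmd [460.1 343.5 284.5] rot err deg 0.01 F [-1.3 -0.5 -2.4] w 20.6 j [ 0.54  0.19  1.49  0.    1.46 -0.85]
```

View pics/side15.png

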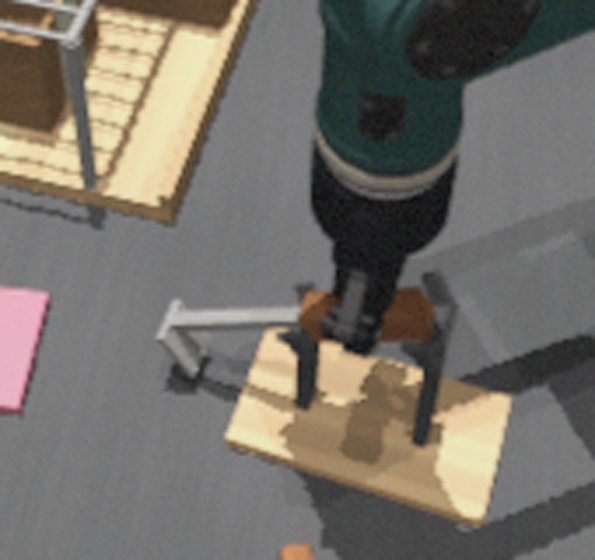

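{"fn": "send_rows", "kwargs": {"series": "0 0 0 0 0 0.003 1;0 0 0 0 0 0.003 1"}}

```text
time_s: 16.98
position: [460.0, 343.5, 284.5]
eef_rot: [0.089, 0.996, 0.0, 0.0]
ft_force: [-3.0, -1.2, 2.7]
width: 20.6
```

{"fn": "send_rows", "kwargs": {"series": "0 0 0 0 0 0.002 1;0 0 0 0 0 0.002 1"}}

```text
time_s: 17.23
position: [460.0, 343.5, 284.4]
eef_rot: [0.089, 0.996, 0.0, 0.0]
ft_force: [-4.6, -1.1, 5.0]
width: 20.8
```

The hook is seated, with the force turned to +5 N upward. Next I'll open and rise.

{"fn": "send_rows", "kwargs": {"series": "0 0 0 0 0 0 0.7;0 0 0 0 0 0 0.4;0 0 0 0 0 0 0;0 0 0 0 0 0 0;0 0 0 0 0 0 0"}}

```text
time_s: 17.85
position: [460.2, 343.4, 282.9]
eef_rot: [0.089, 0.996, -0.0, 0.0]
ft_force: [-0.4, -0.3, 0.3]
width: 85.5
```

{"fn": "send_rows", "kwargs": {"series": "0 0 0 0 0 0 0;0 0 0 0 0 0 0"}}

```text
time_s: 18.1
position: [460.2, 343.4, 283.0]
eef_rot: [0.089, 0.996, -0.0, 0.0]
ft_force: [0.5, 0.1, 0.6]
width: 85.1
```

{"fn": "send_rows", "kwargs": {"series": "0 0 0 0 0 -0.06 0;0 0 0 0 0 -0.15 0;0 0 0 0 0 -0.3 0;0 0 0 0 0 -0.45 0;0 0 0 0 0 -0.5 0"}}

```text
time_s: 18.73
position: [460.0, 343.4, 438.7]
eef_rot: [0.089, 0.996, 0.003, 0.004]
ft_force: [0.5, -0.2, 0.0]
width: 85.2
```

{"fn": "send_rows", "kwargs": {"series": "0 0 0 0.2 0 0 0;0 0 0 0.4 -0.15 0 0;0 0 0 0.5 -0.3 0 0;0 0 0 0.5 -0.4 0 0;0 0 0 0.5 -0.4 0 0"}}

```text
time_s: 19.35
position: [290.1, 250.6, 433.3]
eef_rot: [0.09, 0.996, 0.0, 0.001]
ft_force: [-0.2, 0.6, -0.9]
width: 85.3
```

```bash
python3 - <<'E'
from pl import *
from fit import *
from car import car
s=ctrl.sense(); print(s["time_s"],s["position"],s["ft_force"],s["width"])
A=[]
for n in("side","top"):
    im,d=ctrl.get_image(n); cv2.imwrite(f"pics/{n}16.png",im)
    P=cloud(n,d).reshape(-1,3); np.save(f"{n}P.npy",P); Q=P[P[:,2]>18]; A.append(Q)
    print(n,*fit(Q,[466,343,126],-.178,np.pi/6,(1,1,1,1,1)),*fit(Q,[467,342,127],-.2,np.pi/6)); 
    for l in ("hook_claw","hook_grip","tall_carton_lip","oil_can","screwdriver","plug_carton_lip"): print(l,[(np.round(r["uv"],0).tolist(),round(r["confidence"],2)) for r in ctrl.pinpoint(n,l)])
    # stop contact
    q=P[(P[:,0]>690)&(P[:,0]<716)&(P[:,1]>60)&(P[:,1]<135)&(P[:,2]>55)&(P[:,2]<112)]; print("tall",np.median(q,0).round(1))
car(590)
E
```

```text
19.35 [290.14938951 250.64932876 433.31669449] [-0.24564789  0.59877008 -0.89740456] 85.34051153309596
side [ 4.64702221e+02  3.42703676e+02  1.22797055e+02 -1.74406476e-01
  5.25529626e-01] 0.8394262770423211 1197 [ 4.60182354e+02  3.43408553e+02  1.27000000e+02 -1.71455108e-01
  5.23598776e-01] 1.2311770708155283 1189
hook_claw [([310.0, 298.0], 0.64), ([370.0, 211.0], 0.58), ([353.0, 292.0], 0.17)]
hook_grip [([349.0, 295.0], 0.9), ([338.0, 372.0], 0.59)]
tall_carton_lip [([271.0, 196.0], 0.97)]
oil_can [([375.0, 147.0], 0.89)]
screwdriver [([369.0, 215.0], 0.67)]
plug_carton_lip [([318.0, 177.0], 0.57), ([369.0, 211.0], 0.49)]
tall [708.1 109.   89.3]
top [ 4.65357504e+02  3.42268007e+02  1.25175054e+02 -1.85676890e-01
  5.20621542e-01] 1.4008722411612524 571 [ 4.63599456e+02  3.42827104e+02  1.27000000e+02 -1.91071749e-01
  5.23598776e-01] 1.5158529578226005 569
hook_claw [([165.0, 248.0], 0.63)]
hook_grip [([229.0, 243.0], 0.8), ([199.0, 251.0], 0.77)]
tall_carton_lip [([315.0, 165.0], 0.74)]
oil_can [([447.0, 250.0], 0.9), ([316.0, 168.0], 0.31)]
screwdriver [([351.0, 257.0], 0.86)]
plug_carton_lip [([354.0, 203.0], 0.59)]
tall [708.3 100.2  87.3]
side front yaw -0.127 x at -40 589.3 dist to stop -0.5 yrange -84.0 26.0
top front yaw -0.12 x at -40 590.6 dist to stop 0.9 yrange -94.0 38.0
```

View pics/side16.png

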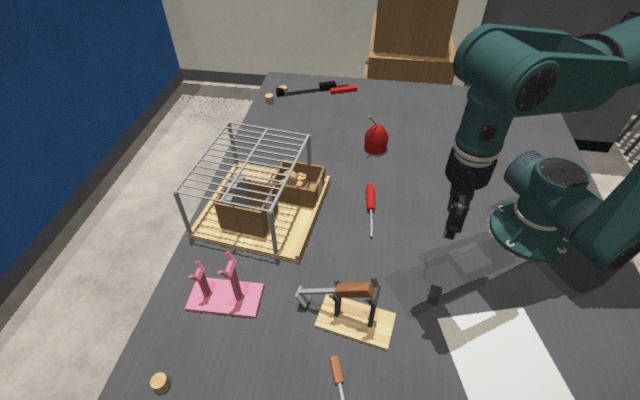

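View pics/top16.png

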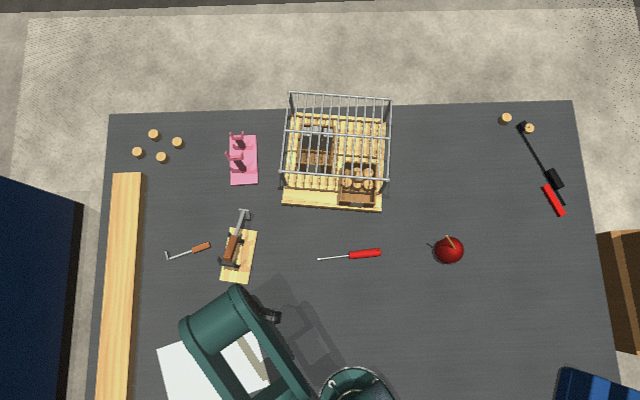

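The hook lies in its rest just as at first: the side fit gives (464.7, 342.7) against (464.8, 342.7) at the start. The carton at (300,185) in the side view is against the strip, and nothing else has moved. I'll let the arm settle, then hand in.

{"fn": "send_rows", "kwargs": {"series": "0 0 0 0 0 0 0;0 0 0 0 0 0 0;0 0 0 0 0 0 0;0 0 0 0 0 0 0"}}

```text
time_s: 20.55
position: [291.2, 251.9, 433.0]
eef_rot: [0.089, 0.996, -0.0, 0.0]
ft_force: [-0.4, 0.5, -0.2]
width: 85.5
```

```bash
python3 -c "
from plant import ctrl
print(ctrl.sense()['dq'].round(3)); print(ctrl.sign_off())"
```

```text
[-0.    -0.001 -0.001  0.001 -0.     0.001]
the job is handed in; nothing more can be done
None
```

I dragged the low carton to the stop strip with the hook, laid the hook back in its rest, let go and moved clear. The job was handed in at about 20.6 s; it reports no verdict.

**Carton:** Its front measured -0.5 mm (side camera) and +0.9 mm (top camera) from the stop strip, square to it within about 0.02 rad, and it looked upright in the pictures. The wrist force rose to about 10 N at the last small step, so I took that as contact with the strip.

**Hook:** The side camera fit of the grip agreed with its starting fit to about 0.1 mm. The top camera fit agreed to about 0.5 mm.

**Left alone:** By eye, the tall carton, oil can and screwdriver have not moved. Their network points shifted by up to 4 pixels, mostly 1–2.

**Disagreements:** While the claw was inside the carton, the camera fits put the hook about 4–5 mm nearer the robot than the arm's own position did. I put this down to carton pixels in the fit, because the offset was gone once the claw was out and the hook was back above its rest.

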